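# Fetch the check weight from behind the inhalers for the balance check

## Robot

A 6-joint arm with a two-finger parallel gripper is mounted at the origin on the work surface. World frame = base frame: x ahead of the robot, y to its left, z up, the work surface at z = 0. Lengths are in m, angles in rad, forces in N, time in s.
With the tool pointing down it reaches from about 0.35 to 0.975 m from the base axis. Payload 4.9 kg.
Tool frame: the origin (TCP) lies at the very end of the fingers, on their centre line; the grasp point (between the pads) lies 19 mm behind it (ctrl.grasp_offset is the distance from the TCP to the grasp point, in m); z points along the fingers, y is the line along which they close (so a half turn about z gives the same grasp; the last joint's range is limited). The gripper opens to 85 mm and grips with 20 to 120 N. Pads are 22 mm wide; open, the fingers measure 114 mm over their backs; the gripper's body (76 mm by 85 mm) begins 54 mm behind the grasp point. The pads swing forward as they close: fully open they stand 13 mm farther back than shut.
Start: joints at [1.009, 0.053, 1.613, -0, 1.476, -0.119], TCP at [0.268, 0.565, 0.231] pointing down, gripper open.
Joint ranges: [-3.01, 3.01], [-1.01, 2.22], [0.06, 2.58], [-1.02, 4.17], [0.09, 2.62], [-3.14, 3.14]. Speed limits (rad/s): [2.57, 2.57, 3.14, 3.14, 3.14, 3.14].

## Interface

Orientations are given as a rotation vector (axis times angle).
In Python, from station import ctrl, optics gives the robot as it stands.
- The arm moves only by the shell command python3 -m handwheel 'ROWS' [OPENING] [FORCE]. ROWS is JSON, a list of rows, each an object of numbers: "tx", "ty", "tz": the shift along the tool's x, y, z in mm; "roll": the turn about the tool's z in rad. A call has 1 to 12 rows; each row shifts and turns the commanded pose from where the row before left it, along the tool's axes as they then stand; what a row does not reach is not made up. A row lasts 1/12 s, in which the tool goes at most 41.7 mm and 7.16 degrees, less where a joint would pass 70% of its speed; a pose out of reach is approached as far as the arm can. A call with a gripper value outside its range is refused whole. OPENING is the finger opening in mm, from 0 to 85.4, set as the call begins (- or left out, the last holds). The fingers move at their own pace and stop on an object; FORCE is the grip in N (left out, the last holds). Time passes only in rows, so rows that do not move let the fingers close. It gives the time, the measured TCP pose, the force, the opening and the grip force at its end, in the units of the state.
- ctrl.get_obs(): the state, without advancing time (a new reading comes with each control period).
- optics.get_image(name): name is "scene" or "top" or "wrist"; returns (picture, depth): 480x640x3 uint8, red, green, blue; 480x640 float32, m along the optical axis (not along the pixel's ray), 0 where there is no reading.
- optics.camera_params(name): a dict with "mtx" (3x3 intrinsics, pixels), "extrinsics" (4x4, takes a point from camera to world coordinates); the wrist camera has in their place "tool_from_camera" (4x4, takes a point from camera to tool coordinates, whose origin is the TCP and whose axes are the flange's). Camera axes: x right, y down, z forward; pixel columns grow to the right and rows downward; lengths in m; the calibration is good to about 2 mm. A picture is of the moment at which its call begins: read the wrist's pose just before it. camera_params takes no time and is no camera call.
- ctrl.finish_job(): hands the job in; it is judged then, once.
The state is a dict: "t": time; "q": joint angles; "dq": joint speeds; "effort": joint torques, N m; "tool_pos": TCP position; "tool_rot": TCP orientation; "contact_force": force on the tool from outside, world axes, zero at the start; "wrist_torque": the same for the moment, N m; "opening": finger opening in m; "grip_force": force on a finger pad.
Only numpy, scipy, OpenCV 4.12 (cv2) and the standard library are available. Lean on these libraries where they do the work, as an engineer would, in place of code of your own. Each camera call takes 0.05 s, during which the arm holds its last target. There are 200 camera calls.

## Task

The balance is due its check, but the steel weight is hemmed in by three inhalers. First stand all three inhalers on the dark grey side mat without shifting the weight, then set the weight upright in the ring at the centre of the balance pan, and only then put each inhaler back on the pad of its own colour, centred and lined up as it stood. Keep the inhalers upright throughout and leave the weight on the pan.

Things in the scene. Friction and masses are not known exactly. Their poses are not given: they have to be found in the camera images.
- inhaler_blue: Loose blue inhaler, 60 g, starting upright on the blue pad, x within 0.1 rad of the pad's. Upright tube 26 (x) by 30 (y) mm, 86 high; metal canister, diameter 22, on top to 104 mm. At its foot a mouthpiece, 28 wide, 22 high, reaches 45 mm from the tube axis along -x. Origin: tube axis at the underside, z up. Grip the tube across y, about 70 mm up.
- pad_blue: Fixed blue pad, 76 (x) by 50 (y) mm, home of the blue inhaler, showing 9 mm round it. Origin: on its top face (8 mm above the table) where the tube axis belongs; it runs from -54 to +22 mm along x, the -x part for the mouthpiece. The three pads lie left, in front and right of the weight, 52 mm off, colours shuffled, on a white plate 185 by 180 mm.
- inhaler_green: Loose green inhaler, 60 g, starting upright on the green pad, x within 0.1 rad of the pad's. Upright tube 26 (x) by 30 (y) mm, 86 high; metal canister, diameter 22, on top to 104 mm. At its foot a mouthpiece, 28 wide, 22 high, reaches 45 mm from the tube axis along -x. Origin: tube axis at the underside, z up. Grip the tube across y, about 70 mm up.
- pad_green: Fixed green pad, 76 (x) by 50 (y) mm, home of the green inhaler, showing 9 mm round it. Origin: on its top face (8 mm above the table) where the tube axis belongs; it runs from -54 to +22 mm along x, the -x part for the mouthpiece. The three pads lie left, in front and right of the weight, 52 mm off, colours shuffled, on a white plate 185 by 180 mm.
- inhaler_orange: Loose orange inhaler, 60 g, starting upright on the orange pad, x within 0.1 rad of the pad's. Upright tube 26 (x) by 30 (y) mm, 86 high; metal canister, diameter 22, on top to 104 mm. At its foot a mouthpiece, 28 wide, 22 high, reaches 45 mm from the tube axis along -x. Origin: tube axis at the underside, z up. Grip the tube across y, about 70 mm up.
- pad_orange: Fixed orange pad, 76 (x) by 50 (y) mm, home of the orange inhaler, showing 9 mm round it. Origin: on its top face (8 mm above the table) where the tube axis belongs; it runs from -54 to +22 mm along x, the -x part for the mouthpiece. The three pads lie left, in front and right of the weight, 52 mm off, colours shuffled, on a white plate 185 by 180 mm.
- weight: Loose steel check weight, 0.2 kg: disc 40 mm in diameter, 22 high, with a knob 16 mm in diameter up to 38 mm. Amid the inhalers, too close to reach down to until they are gone; its foot 6 mm above the table. Grip the disc by its sides, closing along the pads' y: a clear strip 30 mm high stands 60 mm behind it (pads' +x). Origin: centre of underside, z up.
- mat: Fixed dark grey rubber mat, 130 (x) by 240 (y) mm, 3 mm thick, left or right of the inhalers: the side area, with room for three inhalers side by side, 75 mm apart along its y. Origin: centre of its top face, 3 mm above the table.
- balance: Fixed white laboratory balance, on the other side: a fixed round steel pan 112 mm in diameter with a black ring, diameter 54 mm, marking its centre. Origin: centre of the pan's top face, 60 mm above the table, z up. The housing, 165 mm wide, runs from -130 (display) to +70 mm along x, its top 14 mm below the pan's.
Not all that is in view belongs to the job. There is more than one size of the inhaler_orange; the job needs the middle-sized.

How it is judged:
On the way, in this order (a step that is already met when the one before it is completed fails the run):
1. all three inhalers stand released on the mat, the weight still in its place (x of inhaler_blue in the frame of mat between -0.065 and 0.065 m and y of inhaler_blue in the frame of mat between -0.12 and 0.12 m and z of each of inhaler_blue, inhaler_green, inhaler_orange in the frame of mat below 0.006 m and angle between each of inhaler_blue, inhaler_green, inhaler_orange's own z axis and vertical below 0.12 rad and linear speed of each of inhaler_blue, inhaler_green, inhaler_orange below 0.02 m/s and contact force between the fingers and inhaler_blue below 0.1 N and x of inhaler_green in the frame of mat between -0.065 and 0.065 m and y of inhaler_green in the frame of mat between -0.12 and 0.12 m and contact force between the fingers and inhaler_green below 0.1 N and x of inhaler_orange in the frame of mat between -0.065 and 0.065 m and y of inhaler_orange in the frame of mat between -0.12 and 0.12 m and contact force between the fingers and inhaler_orange below 0.1 N and distance of weight from where it was at the start of the episode below 0.02 m), for 0.2 s.
2. the weight stands released at the centre of the pan, the inhalers still on the mat (horizontal distance between weight and balance below 0.013 m and z of weight in the frame of balance between -0.006 and 0.006 m and angle between each of weight, inhaler_blue, inhaler_green, inhaler_orange's own z axis and vertical below 0.12 rad and linear speed of each of weight, inhaler_blue, inhaler_green, inhaler_orange below 0.02 m/s and contact force between the fingers and weight below 0.1 N and x of inhaler_blue in the frame of mat between -0.065 and 0.065 m and y of inhaler_blue in the frame of mat between -0.12 and 0.12 m and z of each of inhaler_blue, inhaler_green, inhaler_orange in the frame of mat below 0.006 m and contact force between the fingers and inhaler_blue below 0.1 N and x of inhaler_green in the frame of mat between -0.065 and 0.065 m and y of inhaler_green in the frame of mat between -0.12 and 0.12 m and contact force between the fingers and inhaler_green below 0.1 N and x of inhaler_orange in the frame of mat between -0.065 and 0.065 m and y of inhaler_orange in the frame of mat between -0.12 and 0.12 m and contact force between the fingers and inhaler_orange below 0.1 N), for 0.2 s.
3. each inhaler stands released on the pad of its own colour (horizontal distance between inhaler_blue and pad_blue below 0.012 m and z of inhaler_blue in the frame of pad_blue below 0.006 m and angle between each of inhaler_blue, inhaler_green, inhaler_orange's own z axis and vertical below 0.12 rad and angle between the x axis of inhaler_blue and the x axis of pad_blue, either way round below 0.35 rad and linear speed of each of inhaler_blue, inhaler_green, inhaler_orange below 0.02 m/s and contact force between the fingers and inhaler_blue below 0.1 N and horizontal distance between inhaler_green and pad_green below 0.012 m and z of inhaler_green in the frame of pad_green below 0.006 m and angle between the x axis of inhaler_green and the x axis of pad_green, either way round below 0.35 rad and contact force between the fingers and inhaler_green below 0.1 N and horizontal distance between inhaler_orange and pad_orange below 0.012 m and z of inhaler_orange in the frame of pad_orange below 0.006 m and angle between the x axis of inhaler_orange and the x axis of pad_orange, either way round below 0.35 rad and contact force between the fingers and inhaler_orange below 0.1 N), for 0.2 s.
At the end, for the whole second after the job is handed in: The weight stands upright on the balance pan within 13 mm of its centre; each inhaler stands upright on the pad of its own colour, its origin within 12 mm of the pad's and its long axis within 0.35 rad of the pad's; all released and at rest (all of step 3 and horizontal distance between weight and balance below 0.013 m and z of weight in the frame of balance between -0.006 and 0.006 m and angle between weight's own z axis and vertical below 0.12 rad and linear speed of weight below 0.02 m/s and contact force between the fingers and weight below 0.1 N); the robot touches nothing.
It fails at once if the blue inhaler is tipped by more than 0.6 rad (angle between inhaler_blue's own z axis and vertical above 0.6 rad).
It fails at once if the green inhaler is tipped by more than 0.6 rad (angle between inhaler_green's own z axis and vertical above 0.6 rad).
It fails at once if the orange inhaler is tipped by more than 0.6 rad (angle between inhaler_orange's own z axis and vertical above 0.6 rad).
It also fails if it takes over 147 s, if anything falls off the work surface, if the arm or the gripper's body presses on something with over 40 N, if the wrist force passes 120 N, or if a joint passes its speed limit or range.

## Working session

There is one attempt and no reset: what is moved stays moved. The work goes in short steps, Python scripts to look and compute and a shell command to move; the robot and the scene stay as the last step left them, time stands still between calls to the robot, and variables do not carry over. Pictures are saved under pics/ and viewed, at most 14 in all, crops included, and the job is handed in when it is done.

```bash
ls; mkdir -p pics
python3 - <<'E'
from station import ctrl, optics
import cv2, numpy as np
for n in ("top","scene"):
    p,d=optics.get_image(n); cv2.imwrite(f"pics/{n}0.png",p[:,:,::-1]); np.savez(f"{n}0.npz",p=p,d=d)
    c=optics.camera_params(n); print(n,c)
print(optics.camera_params("wrist")); print(ctrl.get_obs())
E
```

```text
pics
top {'mtx': array([[588.7663973 ,   0.        , 325.07266027],
       [  0.        , 588.7663973 , 237.09151866],
       [  0.        ,   0.        ,   1.        ]]), 'extrinsics': array([[-9.73371573e-02, -9.73596622e-01,  2.06482675e-01,
         2.26629751e-01],
       [-9.95251227e-01,  9.53626351e-02, -1.95182759e-02,
         2.36351244e-02],
       [-6.87804512e-04, -2.07401989e-01, -9.78255561e-01,
         1.14022209e+00],
       [ 0.00000000e+00,  0.00000000e+00,  0.00000000e+00,
         1.00000000e+00]])}
scene {'mtx': array([[439.91267574,   0.        , 320.18783594],
       [  0.        , 439.91267574, 242.08506219],
       [  0.        ,   0.        ,   1.        ]]), 'extrinsics': array([[ 0.64730835,  0.43142103, -0.62838507,  1.00980393],
       [ 0.76186222, -0.34065471,  0.55092679, -0.46312737],
       [ 0.02361907, -0.83536235, -0.54919202,  0.56105128],
       [ 0.        ,  0.        ,  0.        ,  1.        ]])}
{'mtx': array([[332.92755753,   0.        , 319.65599755],
       [  0.        , 332.92755753, 235.87660724],
       [  0.        ,   0.       
[... 352 characters left out ...]
,
         1.00000000e+00]])}
{'t': 0.1, 'q': array([ 1.00900764e+00,  5.33311430e-02,  1.61415248e+00, -9.25234495e-06,
        1.47596734e+00, -1.18980924e-01]), 'dq': array([-0.00083401, -0.00180673, -0.00286104, -0.00165149, -0.00066958,
       -0.0004421 ]), 'effort': array([ 5.02292532e-04, -3.94900453e+01, -3.71364105e+01, -1.12523830e-04,
        3.82185230e-03,  4.87975910e-06]), 'tool_pos': array([0.26749325, 0.56425281, 0.23016347]), 'tool_rot': array([-6.89756067e-01, -3.06430910e+00,  2.75583774e-03]), 'contact_force': array([ 0.46038289, -0.39131674, -0.08052423]), 'wrist_torque': array([-0.01279327, -0.00352444,  0.03127335]), 'grip_force': 0.0, 'opening': 0.08533849334885076}
```

View pics/top0.png

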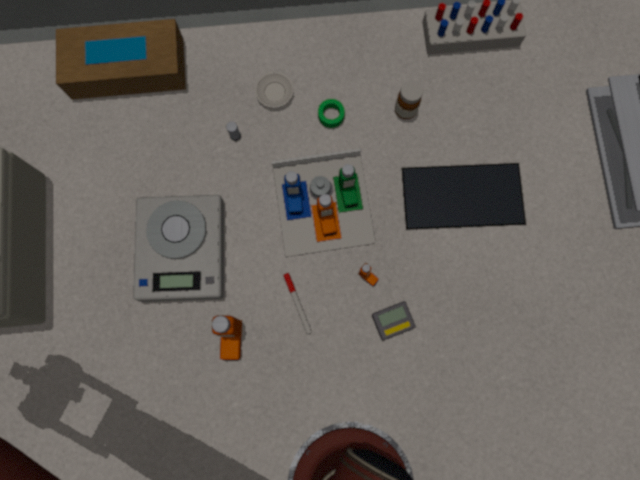

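View pics/scene0.png

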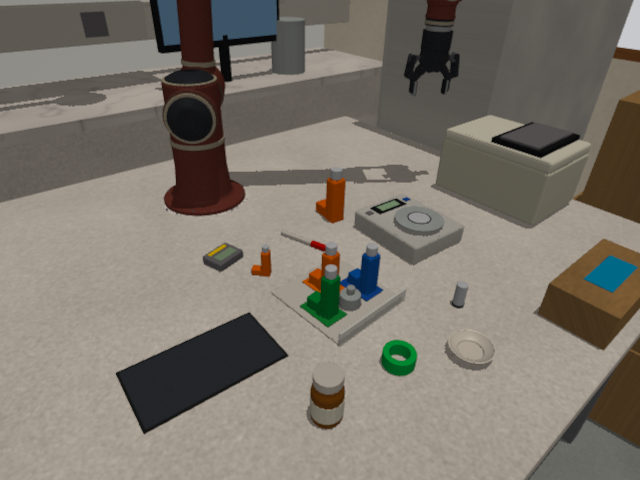

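Top view: the blue inhaler is at (295,195), the green at (348,187) and the orange candidates are at (327,215) on the pad, (228,335) large and (368,275) small. I choose the middle-sized one on the orange pad. The weight is at (320,187); the small grey cylinder at (233,131) is not it. The mat is at (463,196) and the pan at (176,229).

```bash
cat > h.py <<'E'
import numpy as np, cv2
from station import ctrl, optics
from scipy.spatial.transform import Rotation as R
def cloud(n,p,d,T=None):
    c=optics.camera_params(n); K=c["mtx"]; T=c["extrinsics"] if T is None else T
    v,u=np.mgrid[:480,:640]
    P=np.stack([(u-K[0,2])/K[0,0]*d,(v-K[1,2])/K[1,1]*d,d],-1)@T[:3,:3].T+T[:3,3]
    P[d==0]=np.nan; return P
RNG=dict(blue=(100,130),green=(45,85),orange=(3,18))
def masks(p):
    h=cv2.cvtColor(p,cv2.COLOR_RGB2HSV)
    return {k:(h[...,0]>=a)&(h[...,0]<=b)&(h[...,1]>120)&(h[...,2]>40) for k,(a,b) in RNG.items()}
def rect(Q):
    r=cv2.minAreaRect((Q*1000).astype(np.float32)); return np.round(np.array([*r[0],*r[1],r[2]]),1)
def wristcloud():
    o=ctrl.get_obs(); p,d=optics.get_image("wrist")
    W=np.eye(4); W[:3,:3]=R.from_rotvec(o["tool_rot"]).as_matrix(); W[:3,3]=o["tool_pos"]
    return p,d,cloud("wrist",p,d,W@optics.camera_params("wrist")["tool_from_camera"])
E
python3 - <<'E'
from h import *
for n in("top","scene"):
    z=np.load(n+"0.npz");p,d=z["p"],z["d"];P=cloud(n,p,d);M=masks(p)
    box=(P[...,0]>.33)&(P[...,0]<.60)&(abs(P[...,1]-.03)<.13)
    print(n,"table z",np.nanmedian(P[...,2][box&(P[...,2]<.004)]))
    for k in M:
        m=M[k]&box
        pad=m&(P[...,2]<.013)&(P[...,2]>.003); top=m&(P[...,2]>.075)
        print(k,"pad",pad.sum(),rect(P[pad][:,:2]),"tubetop",top.sum(),rect(P[top][:,:2]),np.nanmedian(P[top],0).round(4))
    high=box&(P[...,2]>.1)
    nn,l,s,c=cv2.connectedComponentsWithStats(high.astype(np.uint8))
    for i in range(1,nn):
        if s[i,4]>8: q=P[l==i]; print("can",c[i],s[i,4],rect(q[:,:2]),np.median(q,0).round(4))
    pan=(P[...,2]>.055)&(P[...,2]<.066)&(P[...,1]>.15)&(P[...,1]<.4)&(P[...,0]>.3)&(P[...,0]<.6)
    if pan.sum()>50:print("pan",pan.sum(),rect(P[pan][:,:2]),np.median(P[pan],0))
    g=p.max(2)
    mat=(g<45)&(abs(P[...,2])<.01)&(P[...,1]<-.05)&(P[...,1]>-.45)&(P[...,0]>.3)&(P[...,0]<.62)
    mat=cv2.morphologyEx(mat.astype(np.uint8),cv2.MORPH_OPEN,np.ones((5,5)))>0
    print("mat",mat.sum(),rect(P[mat][:,:2]))
    white=box&(abs(P[...,2]-.006)<.0025)
    print("plate",rect(P[white][:,:2]))
z=np.load("top0.npz");p=z["p"]
cv2.imwrite("pics/crop.png",cv2.resize(p[140:260,260:390,::-1],None,fx=5,fy=5,interpolation=cv2.INTER_CUBIC)[:600,:])
E
```

```text
top table z -1.498690754675458e-05
blue pad 355 [546.6  51.2  73.4  46.7   3.3] tubetop 77 [556.8  53.6  18.   28.6  11.8] [0.5533 0.0501 0.0914]
green pad 285 [551.3 -52.6  72.4  46.2   2. ] tubetop 72 [558.9 -50.2  31.3  15.8  74.5] [ 0.5576 -0.046   0.0914]
orange pad 444 [454.  -13.1 175.3 164.6  82.4] tubetop 100 [510.2  -3.2  29.7  23.7  84.5] [5.042e-01 3.000e-04 9.130e-02]
can [348.04878049 170.36585366] 123 [565.8 -51.   18.7  22.4  86.4] [ 0.5638 -0.0511  0.111 ]
can [291.60483871 177.61290323] 124 [561.3  53.5  20.9  20.8  39. ] [0.5602 0.0531 0.1107]
can [325.13934426 200.51639344] 122 [512.8  -3.5  20.3  21.   18.5] [ 0.5113 -0.0034  0.111 ]
pan 2680 [438.5 226.2 273.3 110.5  42.1] [0.49643322 0.27968687 0.05997381]
mat 7042 [ 525.  -282.4  237.9  127.4   87.1]
plate [4.650e+02 3.000e+01 2.699e+02 2.594e+02 1.000e-01]
scene table z 0.00029736953449821524
blue pad 212 [542.2  53.9  57.3  93.   86.9] tubetop 185 [566.4  15.  103.   26.4  89.4] [0.5738 0.043  0.0872]
green pad 337 [547.7 -52.6  87.8  50.3   1.7] tubetop 211 [574.2 -55.6  31.6  20.2  50.9] [ 0.578  -0.0602  0.0872]
orange pad 202 [452.5 -15.9 163.3 158.   85.9] tubetop 172 [517.4  -4.3  23.9  28.4   1.9] [ 0.525  -0.012   0.0888]
can [331.17391304 247.65217391] 115 [516.   -3.5  20.3  22.3  72.1] [ 0.5208 -0.0065  0.111 ]
can [371.97435897 248.58974359] 117 [566.   53.   20.6  20.   26. ] [0.5689 0.0503 0.1111]
can [330.97916667 270.90972222] 144 [569.9 -51.1  21.2  20.6  41. ] [ 0.5728 -0.0536  0.1108]
pan 1082 [421.4 259.5 275.7 112.1  15.1] [0.50226405 0.27265353 0.06045423]
mat 9293 [ 527.3 -281.8  238.4  131.4   87. ]
plate [4.663e+02 2.180e+01 2.674e+02 2.356e+02 1.000e-01]
```

View pics/crop.png

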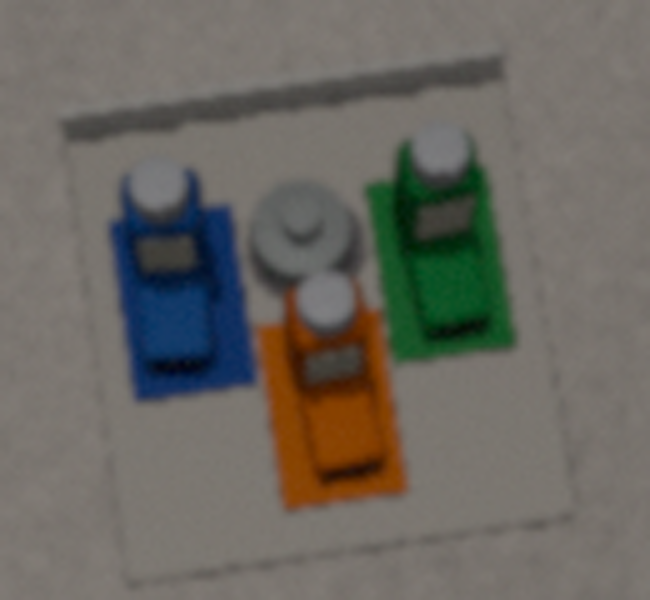

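The crop shows the orange inhaler on its orange pad at (330,400), blue at (165,270), green at (445,240), and the weight at (302,230) between them. The middle-sized orange is confirmed. Next I align the tool to the pads and look with the wrist camera.

```bash
python3 -m handwheel '[{"roll":-0.1},{"roll":-0.1},{"roll":-0.1},{"roll":-0.1},{"roll":-0.087},{"tx":-10,"ty":-25},{"tx":-10,"ty":-25},{"tx":-10,"ty":-25},{"tx":-10,"ty":-25},{"tx":-10,"ty":-25},{"tx":-10,"ty":-25},{"tx":-10,"ty":-25}]' 85
python3 -m handwheel '[{"tx":-10,"ty":-25},{"tx":-10,"ty":-25},{"tx":-10,"ty":-25},{"tx":-10,"ty":-25},{"tx":-10,"ty":-25},{"tx":-10,"ty":-25},{"tx":-10,"ty":-25},{"tx":-10,"ty":-25},{"tx":-10,"ty":-25},{"tx":-10,"ty":-25},{"tx":-10,"ty":-25},{"tx":-10,"ty":-25}]'
python3 -m handwheel '[{"tx":-10,"ty":-25},{"tx":-10,"ty":-25},{"tx":-10,"ty":-25},{"tx":-6,"ty":-15},{},{},{}]'
cat >> h.py <<'E'
def comp(m,P):
    n,l,s,c=cv2.connectedComponentsWithStats(m.astype(np.uint8))
    return [(c[i].round(),s[i,4],P[l==i]) for i in range(1,n) if s[i,4]>40]
def delta(x,y,z=None,yaw=None):
    o=ctrl.get_obs(); M=R.from_rotvec(o["tool_rot"]).as_matrix(); t=o["tool_pos"]
    print("tool mm",(M.T@(np.array([x,y,t[2] if z is None else z])-t)*1000).round(1),"xang deg",np.degrees(np.arctan2(M[1,0],M[0,0])).round(2),"tilt",np.degrees(np.arccos(-M[2,2])).round(2))
E
python3 - <<'E'
from h import *
p,d,P=wristcloud(); cv2.imwrite("pics/w1.png",p[:,:,::-1]); np.savez("w1.npz",p=p,d=d,P=P)
print(ctrl.get_obs()["tool_pos"])
box=(P[...,0]>.42)&(P[...,0]<.65)&(abs(P[...,1])<.1)
print("table",np.nanmedian(P[...,2][abs(P[...,2])<.004]))
for k,m in masks(p).items():
    for zr in((.004,.012),(.085,.1)):
        for c in comp(m&box&(P[...,2]>zr[0])&(P[...,2]<zr[1]),P): print(k,zr,c[0],c[1],rect(c[2][:,:2]),np.median(c[2][:,2]).round(4))
for c in comp(box&(P[...,2]>.107),P): print("can",c[0],c[1],rect(c[2][:,:2]),np.median(c[2][:,2]).round(4))
w=box&(P[...,2]>.035)&(P[...,2]<.05)&(np.hypot(P[...,0]-.565,P[...,1])<.02)
for c in comp(w,P): print("knob",c[0],c[1],rect(c[2][:,:2]),np.median(c[2][:,2]))
E
```

```text
[0.26750483 0.56432203 0.23034662]
table 0.0005823956581748613$[0]: bad value
$[0]: bad value
$[0]: bad value
```

View pics/w1.png

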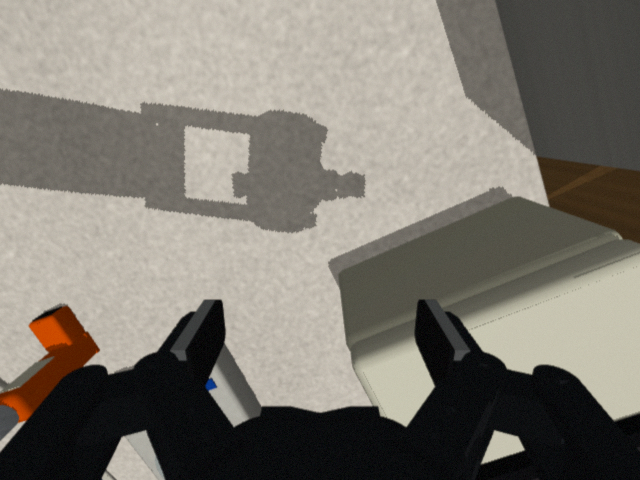

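The moves were refused, so the picture is still from the start pose (balance corner at (200,390)). Each row probably needs all four keys.

```bash
python3 -m handwheel '[{"tx":0,"ty":0,"tz":0,"roll":-0.1},{"tx":0,"ty":0,"tz":0,"roll":-0.1},{"tx":0,"ty":0,"tz":0,"roll":-0.1},{"tx":0,"ty":0,"tz":0,"roll":-0.1},{"tx":0,"ty":0,"tz":0,"roll":-0.087}]' 85
python3 -m handwheel '[{"tx":-10,"ty":-25,"tz":0,"roll":0},{"tx":-10,"ty":-25,"tz":0,"roll":0},{"tx":-10,"ty":-25,"tz":0,"roll":0},{"tx":-10,"ty":-25,"tz":0,"roll":0},{"tx":-10,"ty":-25,"tz":0,"roll":0},{"tx":-10,"ty":-25,"tz":0,"roll":0},{"tx":-10,"ty":-25,"tz":0,"roll":0},{"tx":-10,"ty":-25,"tz":0,"roll":0},{"tx":-10,"ty":-25,"tz":0,"roll":0},{"tx":-10,"ty":-25,"tz":0,"roll":0},{"tx":-10,"ty":-25,"tz":0,"roll":0},{"tx":-10,"ty":-25,"tz":0,"roll":0}]'
python3 -m handwheel '[{"tx":-10,"ty":-25,"tz":0,"roll":0},{"tx":-10,"ty":-25,"tz":0,"roll":0},{"tx":-10,"ty":-25,"tz":0,"roll":0},{"tx":-10,"ty":-25,"tz":0,"roll":0},{"tx":-10,"ty":-25,"tz":0,"roll":0},{"tx":-10,"ty":-25,"tz":0,"roll":0},{"tx":-10,"ty":-25,"tz":0,"roll":0},{"tx":-10,"ty":-25,"tz":0,"roll":0},{"tx":-10,"ty":-25,"tz":0,"roll":0},{"tx":-10,"ty":-25,"tz":0,"roll":0},{"tx":-10,"ty":-25,"tz":0,"roll":0},{"tx":0,"ty":0,"tz":0,"roll":0}]'
python3 -m handwheel '[{"tx":0,"ty":0,"tz":-10,"roll":0},{"tx":0,"ty":0,"tz":-10,"roll":0},{"tx":0,"ty":0,"tz":0,"roll":0},{"tx":0,"ty":0,"tz":0,"roll":0}]'
cat > w.py <<'E'
from h import *
import sys
p,d,P=wristcloud(); f=sys.argv[1]; cv2.imwrite(f"pics/{f}.png",p[:,:,::-1]); np.savez(f+".npz",p=p,d=d,P=P)
print(ctrl.get_obs()["tool_pos"])
box=(P[...,0]>.42)&(P[...,0]<.65)&(abs(P[...,1])<.1)
print("table",np.nanmedian(P[...,2][abs(P[...,2])<.004]))
for k,m in masks(p).items():
    for zr in((.004,.012),(.085,.1)):
        for c in comp(m&box&(P[...,2]>zr[0])&(P[...,2]<zr[1]),P): print(k,zr,c[0],c[1],rect(c[2][:,:2]),np.median(c[2][:,2]).round(4))
for c in comp(box&(P[...,2]>.107)&(P[...,2]<.117),P): print("can",c[0],c[1],rect(c[2][:,:2]),np.median(c[2][:,2]).round(4))
w=box&(P[...,2]>.035)&(P[...,2]<.05)&(np.hypot(P[...,0]-.565,P[...,1])<.02)
for c in comp(w,P): print("knob",c[0],c[1],rect(c[2][:,:2]),np.median(c[2][:,2]))
E
python3 w.py w2
```

```text
t: 0.57
tool_pos: [0.2676, 0.5645, 0.2308]
tool_rot: [0.077, -3.14, 0.001]
contact_force: [0.6, -0.0, 0.3]
opening: 0.0851
grip_force: 0.0
t: 1.57
tool_pos: [0.401, 0.269, 0.231]
tool_rot: [0.07, -3.141, 0.0]
contact_force: [0.1, -0.3, -0.3]
opening: 0.0853
grip_force: 0.0
t: 2.57
tool_pos: [0.524, -0.0031, 0.2309]
tool_rot: [0.063, -3.141, 0.003]
contact_force: [0.5, 0.6, 0.1]
opening: 0.0848
grip_force: 0.0
t: 2.9
tool_pos: [0.5234, 0.0013, 0.2531]
tool_rot: [-0.072, 3.138, -0.001]
contact_force: [0.5, -0.4, -0.2]
opening: 0.0849
grip_force: 0.0
[0.52307067 0.00128794 0.25227055]
table 0.0007634487520863376
blue (0.004, 0.012) [354. 211.] 1032 [547.1  52.4  74.4  49.1   3.4] 0.0087
blue (0.085, 0.1) [368. 251.] 339 [559.1  52.5  22.6  31.5  25.4] 0.0927
green (0.004, 0.012) [278. 211.] 920 [552.4 -51.5  73.7  48.8   3.3] 0.0086
green (0.085, 0.1) [269. 250.] 325 [562.2 -47.4  31.5  21.8  67.1] 0.0924
orange (0.004, 0.012) [319. 167.] 1269 [498.7  -2.6  76.3  50.3   3.4] 0.0087
orange (0.085, 0.1) [316. 200.] 353 [513.2  -2.6  24.8  30.1   3. ] 0.0928
can [315. 210.] 472 [514.   -2.4  20.6  21.1  22.8] 0.1126
can [262. 263.] 424 [566.8 -49.5  20.9  20.9  22.9] 0.1124
can [374. 264.] 423 [563.2  54.5  21.   20.7   5.2] 0.1126
knob [318. 241.] 165 [567.2   2.9  15.3  14.7   2.4] 0.043555605129601604
```

View pics/w2.png

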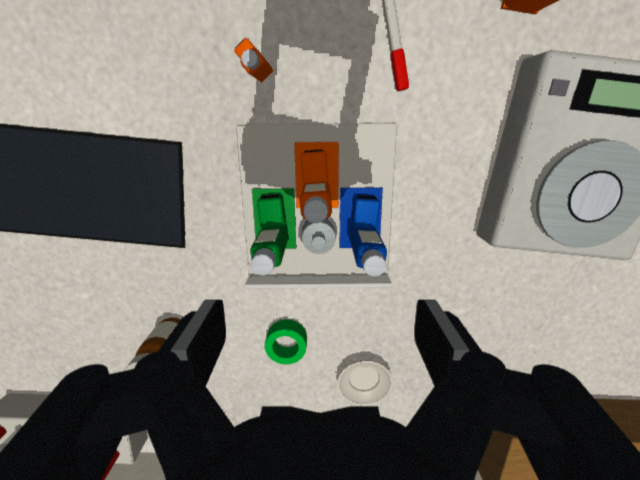

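The wrist view shows green at (268,235), orange at (316,195), blue at (365,235), the weight at (318,237), the mat's edge at (185,190) and the pan ring at (597,196). I start with green, descending to hover first.

```bash
python3 -m handwheel '[{"tx":-10,"ty":-14,"tz":0,"roll":-0.01},{"tx":-10,"ty":-14,"tz":10,"roll":0},{"tx":-10,"ty":-13,"tz":25,"roll":0},{"tx":-11,"ty":-13,"tz":25,"roll":0},{"tx":0,"ty":0,"tz":25,"roll":0},{"tx":0,"ty":0,"tz":25,"roll":0},{"tx":0,"ty":0,"tz":0,"roll":0},{"tx":0,"ty":0,"tz":0,"roll":0},{"tx":0,"ty":0,"tz":0,"roll":0}]' 60 25
python3 - <<'E'
from h import *
delta(.5675,-.0505,.054)
for i in range(3):
    pass
E
```

```text
t: 3.7
tool_pos: [0.5673, -0.051, 0.1428]
tool_rot: [-0.086, 3.139, -0.001]
contact_force: [0.5, -0.7, 0.7]
opening: 0.0602
grip_force: 0.0
tool mm [-0.1  0.5 88.8] xang deg -176.85 tilt 0.1
```

```bash
python3 -m handwheel '[{"tx":0,"ty":0,"tz":20,"roll":0},{"tx":0,"ty":0,"tz":20,"roll":0},{"tx":0,"ty":0,"tz":20,"roll":0},{"tx":0,"ty":0,"tz":15,"roll":0},{"tx":0,"ty":0,"tz":8,"roll":0},{"tx":0,"ty":0,"tz":6,"roll":0},{"tx":0,"ty":0,"tz":0,"roll":0},{"tx":0,"ty":0,"tz":0,"roll":0}]'
python3 -m handwheel '[{"tx":0,"ty":0,"tz":0,"roll":0},{"tx":0,"ty":0,"tz":0,"roll":0},{"tx":0,"ty":0,"tz":0,"roll":0},{"tx":0,"ty":0,"tz":0,"roll":0},{"tx":0,"ty":0,"tz":0,"roll":0},{"tx":0,"ty":0,"tz":0,"roll":0},{"tx":0,"ty":0,"tz":0,"roll":0},{"tx":0,"ty":0,"tz":0,"roll":0}]' 20 25
python3 -c "
from h import *
delta(.5342,-.3575,.14)"
```

```text
t: 4.37
tool_pos: [0.5677, -0.0515, 0.0537]
tool_rot: [-0.085, 3.138, -0.001]
contact_force: [0.5, 0.1, 0.1]
opening: 0.06
grip_force: 0.0
t: 5.03
tool_pos: [0.5676, -0.0516, 0.0536]
tool_rot: [-0.085, 3.138, -0.001]
contact_force: [-0.6, 0.0, 6.3]
opening: 0.0301
grip_force: 25.2
tool mm [  49.8 -303.7  -86.3] xang deg -176.9 tilt 0.12
```

```bash
python3 -m handwheel '[{"tx":0,"ty":0,"tz":-10,"roll":0},{"tx":0,"ty":0,"tz":-20,"roll":0},{"tx":0,"ty":0,"tz":-20,"roll":0},{"tx":0,"ty":0,"tz":-20,"roll":0},{"tx":0,"ty":0,"tz":-16,"roll":0},{"tx":0,"ty":0,"tz":0,"roll":0}]'
python3 -m handwheel '[{"tx":2,"ty":-10,"tz":0,"roll":0},{"tx":4,"ty":-20,"tz":0,"roll":0},{"tx":4,"ty":-30,"tz":0,"roll":0},{"tx":4,"ty":-30,"tz":0,"roll":0},{"tx":5,"ty":-30,"tz":0,"roll":0},{"tx":5,"ty":-30,"tz":0,"roll":0},{"tx":5,"ty":-30,"tz":0,"roll":0},{"tx":5,"ty":-30,"tz":0,"roll":0},{"tx":5,"ty":-30,"tz":0,"roll":0},{"tx":5,"ty":-30,"tz":0,"roll":0},{"tx":4,"ty":-24,"tz":0,"roll":0},{"tx":2,"ty":-10,"tz":0,"roll":0}]'
python3 -m handwheel '[{"tx":0,"ty":0,"tz":0,"roll":0},{"tx":0,"ty":0,"tz":0,"roll":0},{"tx":0,"ty":0,"tz":15,"roll":0},{"tx":0,"ty":0,"tz":20,"roll":0},{"tx":0,"ty":0,"tz":20,"roll":0},{"tx":0,"ty":0,"tz":15,"roll":0},{"tx":0,"ty":0,"tz":10,"roll":0},{"tx":0,"ty":0,"tz":5,"roll":0},{"tx":0,"ty":0,"tz":0,"roll":0},{"tx":0,"ty":0,"tz":0,"roll":0}]'
python3 - <<'E'
from h import *
delta(.5342,-.3575,.0495)
p,d=optics.get_image("scene"); cv2.imwrite("pics/s1.png",p[:,:,::-1])
E
```

```text
t: 5.53
tool_pos: [0.5689, -0.0518, 0.1427]
tool_rot: [-0.085, 3.134, -0.003]
contact_force: [1.0, 0.1, -0.4]
opening: 0.03
grip_force: 24.6
t: 6.53
tool_pos: [0.5311, -0.3605, 0.1358]
tool_rot: [0.08, -3.138, -0.002]
contact_force: [0.0, 0.8, -0.3]
opening: 0.0301
grip_force: 24.6
t: 7.37
tool_pos: [0.5336, -0.3576, 0.0537]
tool_rot: [-0.086, 3.14, -0.001]
contact_force: [-0.2, -0.7, -0.3]
opening: 0.0299
grip_force: 24.6
tool mm [-0.6  0.1  4.2] xang deg -176.87 tilt 0.03
```

View pics/s1.png

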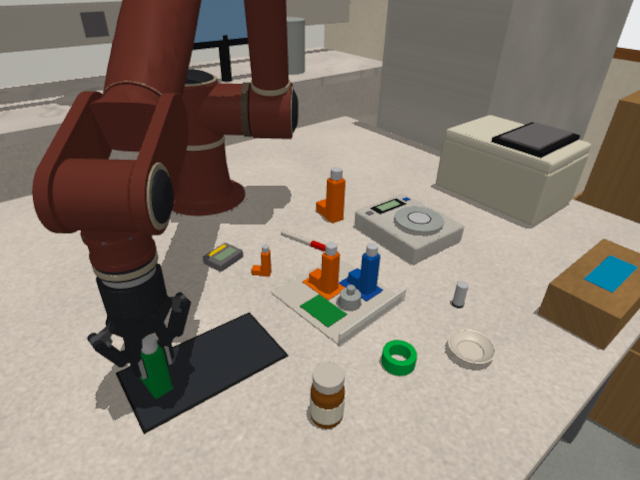

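The green inhaler hangs upright over the mat's far slot at (153,370), and the weight is undisturbed at (349,298). I set it down and go for orange.

```bash
python3 -m handwheel '[{"tx":0,"ty":0,"tz":2,"roll":0},{"tx":0,"ty":0,"tz":2,"roll":0},{"tx":0,"ty":0,"tz":0,"roll":0},{"tx":0,"ty":0,"tz":0,"roll":0}]'
python3 -m handwheel '[{"tx":0,"ty":0,"tz":0,"roll":0},{"tx":0,"ty":0,"tz":0,"roll":0},{"tx":0,"ty":0,"tz":0,"roll":0},{"tx":0,"ty":0,"tz":0,"roll":0},{"tx":0,"ty":0,"tz":0,"roll":0},{"tx":0,"ty":0,"tz":-10,"roll":0},{"tx":0,"ty":0,"tz":-20,"roll":0},{"tx":0,"ty":0,"tz":-30,"roll":0},{"tx":0,"ty":0,"tz":-30,"roll":0},{"tx":0,"ty":0,"tz":-5,"roll":0}]' 55
python3 -m handwheel '[{"tx":0,"ty":20,"tz":0,"roll":0},{"tx":0,"ty":34,"tz":0,"roll":0},{"tx":0,"ty":34,"tz":0,"roll":0},{"tx":0,"ty":34,"tz":0,"roll":0},{"tx":0,"ty":34,"tz":0,"roll":0},{"tx":0,"ty":34,"tz":0,"roll":0},{"tx":0,"ty":34,"tz":0,"roll":0},{"tx":0,"ty":34,"tz":0,"roll":0},{"tx":0,"ty":34,"tz":0,"roll":0},{"tx":0,"ty":34,"tz":0,"roll":0},{"tx":0,"ty":20,"tz":0,"roll":0},{"tx":0,"ty":10,"tz":0,"roll":0}]'
python3 -m handwheel '[{"tx":0,"ty":0,"tz":0,"roll":0},{"tx":0,"ty":0,"tz":0,"roll":0},{"tx":0,"ty":0,"tz":0,"roll":0},{"tx":0,"ty":0,"tz":0,"roll":0}]'
python3 -c "
from h import *
delta(.5145,-.0018,.054)"
```

```text
t: 7.75
tool_pos: [0.5333, -0.3578, 0.0495]
tool_rot: [-0.085, 3.14, -0.0]
contact_force: [-0.6, -1.0, -0.6]
opening: 0.0301
grip_force: 24.6
t: 8.58
tool_pos: [0.5361, -0.36, 0.1521]
tool_rot: [-0.085, 3.132, -0.012]
contact_force: [1.0, -0.3, 1.2]
opening: 0.0552
grip_force: 0.0
t: 9.58
tool_pos: [0.5135, 0.0002, 0.1445]
tool_rot: [-0.089, 3.14, 0.001]
contact_force: [0.1, 0.2, 0.3]
opening: 0.0549
grip_force: 0.0
t: 9.92
tool_pos: [0.5142, -0.0034, 0.1443]
tool_rot: [0.082, -3.141, 0.001]
contact_force: [-0.1, -0.5, 0.7]
opening: 0.0549
grip_force: 0.0
tool mm [-0.4  1.6 90.3] xang deg -176.99 tilt 0.02
```

```bash
python3 -m handwheel '[{"tx":0,"ty":1.5,"tz":20,"roll":0},{"tx":0,"ty":0,"tz":20,"roll":0},{"tx":0,"ty":0,"tz":20,"roll":0},{"tx":0,"ty":0,"tz":15,"roll":0},{"tx":0,"ty":0,"tz":9,"roll":0},{"tx":0,"ty":0,"tz":6,"roll":0},{"tx":0,"ty":0,"tz":0,"roll":0},{"tx":0,"ty":0,"tz":0,"roll":0}]'
python3 -m handwheel '[{"tx":0,"ty":0,"tz":0,"roll":0},{"tx":0,"ty":0,"tz":0,"roll":0},{"tx":0,"ty":0,"tz":0,"roll":0},{"tx":0,"ty":0,"tz":0,"roll":0},{"tx":0,"ty":0,"tz":0,"roll":0},{"tx":0,"ty":0,"tz":0,"roll":0},{"tx":0,"ty":0,"tz":0,"roll":0},{"tx":0,"ty":0,"tz":0,"roll":0}]' 20 25
python3 -m handwheel '[{"tx":0,"ty":0,"tz":-10,"roll":0},{"tx":0,"ty":0,"tz":-20,"roll":0},{"tx":0,"ty":0,"tz":-20,"roll":0},{"tx":0,"ty":0,"tz":-20,"roll":0},{"tx":0,"ty":0,"tz":-16,"roll":0},{"tx":0,"ty":0,"tz":0,"roll":0}]'
python3 -m handwheel '[{"tx":0,"ty":-10,"tz":0,"roll":0},{"tx":0,"ty":-20,"tz":0,"roll":0},{"tx":-1,"ty":-28,"tz":0,"roll":0},{"tx":-1,"ty":-28,"tz":0,"roll":0},{"tx":-1,"ty":-28,"tz":0,"roll":0},{"tx":-1,"ty":-28,"tz":0,"roll":0},{"tx":-1,"ty":-28,"tz":0,"roll":0},{"tx":-1,"ty":-28,"tz":0,"roll":0},{"tx":-1,"ty":-28,"tz":0,"roll":0},{"tx":-1,"ty":-28,"tz":0,"roll":0},{"tx":0,"ty":-18,"tz":0,"roll":0},{"tx":0,"ty":-10,"tz":0,"roll":0}]'
python3 -m handwheel '[{"tx":0,"ty":0,"tz":0,"roll":0},{"tx":0,"ty":0,"tz":0,"roll":0},{"tx":0,"ty":0,"tz":15,"roll":0},{"tx":0,"ty":0,"tz":20,"roll":0},{"tx":0,"ty":0,"tz":20,"roll":0},{"tx":0,"ty":0,"tz":15,"roll":0},{"tx":0,"ty":0,"tz":11,"roll":0},{"tx":0,"ty":0,"tz":5,"roll":0},{"tx":0,"ty":0,"tz":0,"roll":0},{"tx":0,"ty":0,"tz":0,"roll":0}]'
python3 -c "
from h import *
delta(.538,-.2826,.049)"
```

```text
t: 10.58
tool_pos: [0.5143, -0.0011, 0.0548]
tool_rot: [-0.084, 3.14, -0.0]
contact_force: [-0.1, -0.1, 1.1]
opening: 0.0551
grip_force: 0.0
t: 11.25
tool_pos: [0.5149, -0.0008, 0.0555]
tool_rot: [-0.085, 3.138, -0.001]
contact_force: [0.9, -0.1, 6.3]
opening: 0.0296
grip_force: 31.4
t: 11.75
tool_pos: [0.5159, -0.0008, 0.1444]
tool_rot: [-0.085, 3.134, -0.001]
contact_force: [0.5, -0.7, 0.2]
opening: 0.0295
grip_force: 30.7
t: 12.75
tool_pos: [0.5359, -0.2838, 0.1383]
tool_rot: [0.082, -3.138, -0.002]
contact_force: [0.3, 0.8, -0.4]
opening: 0.0297
grip_force: 30.7
t: 13.58
tool_pos: [0.5375, -0.2814, 0.0548]
tool_rot: [-0.086, 3.14, -0.0]
contact_force: [0.2, -0.4, -0.2]
opening: 0.0298
grip_force: 30.7
tool mm [-0.4 -1.2  5.8] xang deg -176.85 tilt 0.03
```

```bash
python3 -m handwheel '[{"tx":0,"ty":0,"tz":3,"roll":0},{"tx":0,"ty":0,"tz":2,"roll":0},{"tx":0,"ty":0,"tz":0,"roll":0},{"tx":0,"ty":0,"tz":0,"roll":0}]'
python3 -m handwheel '[{"tx":0,"ty":0,"tz":0,"roll":0},{"tx":0,"ty":0,"tz":0,"roll":0},{"tx":0,"ty":0,"tz":0,"roll":0},{"tx":0,"ty":0,"tz":0,"roll":0},{"tx":0,"ty":0,"tz":0,"roll":0},{"tx":0,"ty":0,"tz":-10,"roll":0},{"tx":0,"ty":0,"tz":-20,"roll":0},{"tx":0,"ty":0,"tz":-30,"roll":0},{"tx":0,"ty":0,"tz":-30,"roll":0},{"tx":0,"ty":0,"tz":-5,"roll":0}]' 55
python3 -m handwheel '[{"tx":-4,"ty":17,"tz":0,"roll":0},{"tx":-4,"ty":32,"tz":0,"roll":0},{"tx":-4,"ty":32,"tz":0,"roll":0},{"tx":-4,"ty":32,"tz":0,"roll":0},{"tx":-4,"ty":32,"tz":0,"roll":0},{"tx":-4,"ty":32,"tz":0,"roll":0},{"tx":-4,"ty":32,"tz":0,"roll":0},{"tx":-4,"ty":32,"tz":0,"roll":0},{"tx":-4,"ty":32,"tz":0,"roll":0},{"tx":-4,"ty":32,"tz":0,"roll":0},{"tx":-4,"ty":18,"tz":0,"roll":0},{"tx":0,"ty":10,"tz":0,"roll":0}]'
python3 -m handwheel '[{"tx":0,"ty":0,"tz":0,"roll":0},{"tx":0,"ty":0,"tz":0,"roll":0},{"tx":0,"ty":0,"tz":0,"roll":0},{"tx":0,"ty":0,"tz":0,"roll":0}]'
python3 -c "
from h import *
delta(.563,.0535,.054)"
```

```text
t: 13.92
tool_pos: [0.5382, -0.2824, 0.0507]
tool_rot: [-0.085, 3.138, -0.002]
contact_force: [1.5, 0.1, 3.2]
opening: 0.0298
grip_force: 31.0
t: 14.75
tool_pos: [0.5401, -0.2838, 0.1518]
tool_rot: [-0.085, 3.132, -0.01]
contact_force: [1.5, -0.9, 2.3]
opening: 0.055
grip_force: 0.0
t: 15.75
tool_pos: [0.5631, 0.0554, 0.1447]
tool_rot: [-0.089, 3.14, 0.001]
contact_force: [0.4, -0.3, -0.1]
opening: 0.0547
grip_force: 0.0
t: 16.08
tool_pos: [0.563, 0.0519, 0.1443]
tool_rot: [0.083, -3.14, 0.0]
contact_force: [0.3, -0.1, -0.1]
opening: 0.055
grip_force: 0.0
tool mm [-0.1  1.7 90.3] xang deg -176.99 tilt 0.02
```

```bash
python3 -m handwheel '[{"tx":0,"ty":1.5,"tz":20,"roll":0},{"tx":0,"ty":0,"tz":20,"roll":0},{"tx":0,"ty":0,"tz":20,"roll":0},{"tx":0,"ty":0,"tz":15,"roll":0},{"tx":0,"ty":0,"tz":9,"roll":0},{"tx":0,"ty":0,"tz":6,"roll":0},{"tx":0,"ty":0,"tz":0,"roll":0},{"tx":0,"ty":0,"tz":0,"roll":0}]'
python3 -m handwheel '[{"tx":0,"ty":0,"tz":0,"roll":0},{"tx":0,"ty":0,"tz":0,"roll":0},{"tx":0,"ty":0,"tz":0,"roll":0},{"tx":0,"ty":0,"tz":0,"roll":0},{"tx":0,"ty":0,"tz":0,"roll":0},{"tx":0,"ty":0,"tz":0,"roll":0},{"tx":0,"ty":0,"tz":0,"roll":0},{"tx":0,"ty":0,"tz":0,"roll":0}]' 20 25
python3 -m handwheel '[{"tx":0,"ty":0,"tz":-10,"roll":0},{"tx":0,"ty":0,"tz":-20,"roll":0},{"tx":0,"ty":0,"tz":-20,"roll":0},{"tx":0,"ty":0,"tz":-20,"roll":0},{"tx":0,"ty":0,"tz":-16,"roll":0},{"tx":0,"ty":0,"tz":0,"roll":0}]'
python3 -m handwheel '[{"tx":0,"ty":-10,"tz":0,"roll":0},{"tx":3,"ty":-20,"tz":0,"roll":0},{"tx":4,"ty":-26,"tz":0,"roll":0},{"tx":4,"ty":-26,"tz":0,"roll":0},{"tx":4,"ty":-26,"tz":0,"roll":0},{"tx":4,"ty":-26,"tz":0,"roll":0},{"tx":4,"ty":-26,"tz":0,"roll":0},{"tx":4,"ty":-26,"tz":0,"roll":0},{"tx":4,"ty":-26,"tz":0,"roll":0},{"tx":4,"ty":-26,"tz":0,"roll":0},{"tx":0,"ty":-14,"tz":0,"roll":0},{"tx":0,"ty":-8,"tz":0,"roll":0}]'
python3 -m handwheel '[{"tx":0,"ty":0,"tz":0,"roll":0},{"tx":0,"ty":0,"tz":0,"roll":0},{"tx":0,"ty":0,"tz":15,"roll":0},{"tx":0,"ty":0,"tz":20,"roll":0},{"tx":0,"ty":0,"tz":20,"roll":0},{"tx":0,"ty":0,"tz":15,"roll":0},{"tx":0,"ty":0,"tz":11,"roll":0},{"tx":0,"ty":0,"tz":5,"roll":0},{"tx":0,"ty":0,"tz":0,"roll":0},{"tx":0,"ty":0,"tz":0,"roll":0}]'
python3 -c "
from h import *
delta(.5418,-.2077,.0495)"
```

```text
t: 16.75
tool_pos: [0.5634, 0.0542, 0.0548]
tool_rot: [-0.084, 3.14, -0.0]
contact_force: [-0.4, 0.6, -0.2]
opening: 0.0549
grip_force: 0.0
t: 17.42
tool_pos: [0.564, 0.0545, 0.0557]
tool_rot: [-0.085, 3.138, -0.0]
contact_force: [0.1, 0.1, 5.2]
opening: 0.0307
grip_force: 24.4
t: 17.92
tool_pos: [0.565, 0.0546, 0.1445]
tool_rot: [-0.085, 3.134, -0.0]
contact_force: [0.7, -0.5, 1.7]
opening: 0.0306
grip_force: 24.0
t: 18.92
tool_pos: [0.5409, -0.2085, 0.1384]
tool_rot: [0.081, -3.138, -0.002]
contact_force: [-0.1, -0.5, -0.8]
opening: 0.0308
grip_force: 24.0
t: 19.75
tool_pos: [0.5425, -0.2066, 0.0548]
tool_rot: [-0.086, 3.14, -0.0]
contact_force: [-0.2, -0.1, 0.2]
opening: 0.0306
grip_force: 24.0
tool mm [ 0.8 -1.1  5.3] xang deg -176.86 tilt 0.03
```

```bash
python3 -m handwheel '[{"tx":0,"ty":0,"tz":3,"roll":0},{"tx":0,"ty":0,"tz":2,"roll":0},{"tx":0,"ty":0,"tz":0,"roll":0},{"tx":0,"ty":0,"tz":0,"roll":0}]'
python3 -m handwheel '[{"tx":0,"ty":0,"tz":0,"roll":0},{"tx":0,"ty":0,"tz":0,"roll":0},{"tx":0,"ty":0,"tz":0,"roll":0},{"tx":0,"ty":0,"tz":0,"roll":0},{"tx":0,"ty":0,"tz":0,"roll":0},{"tx":0,"ty":0,"tz":-10,"roll":0},{"tx":0,"ty":0,"tz":-20,"roll":0},{"tx":0,"ty":0,"tz":-30,"roll":0},{"tx":0,"ty":0,"tz":-30,"roll":0},{"tx":0,"ty":0,"tz":-10,"roll":0}]' 60
python3 -m handwheel '[{"tx":-3,"ty":17,"tz":0,"roll":0},{"tx":-4,"ty":22,"tz":0,"roll":0},{"tx":-4,"ty":22,"tz":0,"roll":0},{"tx":-4,"ty":22,"tz":0,"roll":0},{"tx":-4,"ty":22,"tz":0,"roll":0},{"tx":-4,"ty":22,"tz":0,"roll":0},{"tx":-4,"ty":22,"tz":0,"roll":0},{"tx":-4,"ty":22,"tz":0,"roll":0},{"tx":-4,"ty":22,"tz":0,"roll":0},{"tx":0,"ty":14,"tz":0,"roll":0},{"tx":0,"ty":0,"tz":0,"roll":0},{"tx":0,"ty":0,"tz":0,"roll":0}]'
python3 -m handwheel '[{"tx":0,"ty":0,"tz":0,"roll":0},{"tx":0,"ty":0,"tz":0,"roll":0},{"tx":0,"ty":0,"tz":0,"roll":0}]'
python3 - <<'E'
from h import *
p,d,P=wristcloud(); cv2.imwrite("pics/w3.png",p[:,:,::-1])
b=np.hypot(P[...,0]-.566,P[...,1]-.002)<.03
for zr in((.037,.05),(.022,.034)):
    for c in comp(b&(P[...,2]>zr[0])&(P[...,2]<zr[1]),P): print(zr,c[0],c[1],rect(c[2][:,:2]),np.median(c[2],0).round(4))
for k,m in masks(p).items():
    for c in comp(m&(P[...,2]>.004)&(P[...,2]<.012)&(P[...,1]>-.1),P): print(k,c[0],c[1],rect(c[2][:,:2]))
for c in comp((P[...,2]>.101)&(P[...,2]<.117)&(P[...,1]<-.1)&(P[...,0]<.6),P): print("can",c[0],c[1],rect(c[2][:,:2]))
delta(.566,.002)
E
```

```text
t: 20.08
tool_pos: [0.5432, -0.2075, 0.0507]
tool_rot: [-0.085, 3.138, -0.002]
contact_force: [1.9, -0.2, 2.8]
opening: 0.0304
grip_force: 24.2
t: 20.92
tool_pos: [0.5446, -0.2082, 0.1555]
tool_rot: [-0.085, 3.133, -0.007]
contact_force: [1.2, -1.4, 1.2]
opening: 0.0601
grip_force: 0.0
t: 21.92
tool_pos: [0.5656, 0.0019, 0.1492]
tool_rot: [0.087, -3.14, 0.001]
contact_force: [0.4, -0.2, -0.5]
opening: 0.0599
grip_force: 0.0
t: 22.17
tool_pos: [0.5658, 0.0007, 0.1493]
tool_rot: [0.083, -3.14, 0.0]
contact_force: [-0.3, 0.6, -0.2]
opening: 0.0599
grip_force: 0.0
(0.037, 0.05) [321. 235.] 335 [567.4   2.4  15.3  15.1   3.8] [0.5669 0.0024 0.0437]
(0.022, 0.034) [321. 228.] 1386 [567.5   2.6  39.1  39.   25. ] [0.5635 0.0021 0.0283]
blue [379. 202.] 4742 [547.2  52.2  74.3  49.7   3.1]
green [260. 202.] 4750 [553.2 -51.4  75.4  49.3   3.1]
green [280. 347.] 236 [702.1 -32.7  50.1  16.2  83.6]
green [274. 376.] 172 [734.3 -37.1  31.5  11.6  79.4]
orange [319. 140.] 5765 [498.3  -2.5  75.6  50.5   2.9]
orange [623. 443.] 186 [809.8 360.9  40.4   3.5  88.7]
tool mm [-0.3  1.2 -0. ] xang deg -176.96 tilt 0.01
```

View pics/w3.png

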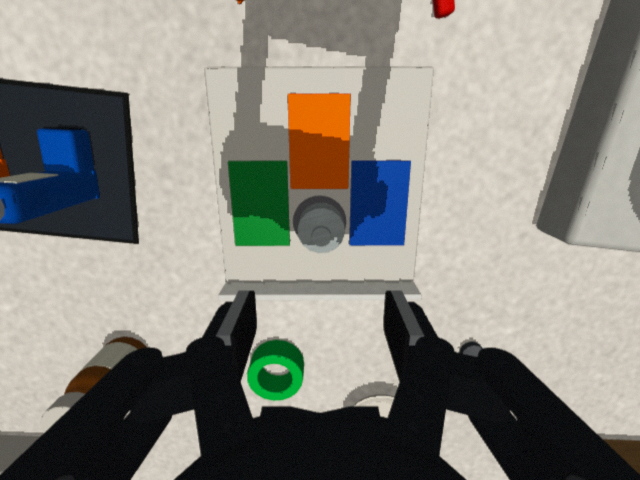

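All three inhalers are on the mat (blue at (45,175)). The weight stands alone at (320,222) on the plate, and the pads are clear at (259,202), (319,140) and (379,202). Next I grip the weight.

```bash
python3 -m handwheel '[{"tx":-1.7,"ty":1.7,"tz":20,"roll":0},{"tx":0,"ty":0,"tz":25,"roll":0},{"tx":0,"ty":0,"tz":25,"roll":0},{"tx":0,"ty":0,"tz":20,"roll":0},{"tx":0,"ty":0,"tz":15,"roll":0},{"tx":0,"ty":0,"tz":10,"roll":0},{"tx":0,"ty":0,"tz":6,"roll":0},{"tx":0,"ty":0,"tz":6,"roll":0},{"tx":0,"ty":0,"tz":6,"roll":0},{"tx":0,"ty":0,"tz":3,"roll":0},{"tx":0,"ty":0,"tz":0,"roll":0},{"tx":0,"ty":0,"tz":0,"roll":0}]' 52
python3 -c "
from h import *
delta(.5674,.0025,.012)"
```

```text
t: 23.22
tool_pos: [0.5678, 0.0034, 0.0138]
tool_rot: [-0.085, 3.14, -0.0]
contact_force: [0.4, 0.7, 0.3]
opening: 0.0522
grip_force: 0.0
tool mm [ 0.5 -0.9  1.8] xang deg -176.89 tilt 0.04
```

```bash
python3 -m handwheel '[{"tx":0.5,"ty":-1,"tz":1.5,"roll":0},{"tx":0,"ty":0,"tz":0,"roll":0},{"tx":0,"ty":0,"tz":0,"roll":0}]'
python3 -m handwheel '[{"tx":0,"ty":0,"tz":0,"roll":0},{"tx":0,"ty":0,"tz":0,"roll":0},{"tx":0,"ty":0,"tz":0,"roll":0},{"tx":0,"ty":0,"tz":0,"roll":0},{"tx":0,"ty":0,"tz":0,"roll":0},{"tx":0,"ty":0,"tz":0,"roll":0},{"tx":0,"ty":0,"tz":0,"roll":0}]' 30 45
python3 -c "
from h import *
delta(.5674,.0025,.012);delta(.497,.278,.15)"
```

```text
t: 23.47
tool_pos: [0.5672, 0.0024, 0.0121]
tool_rot: [-0.085, 3.14, -0.0]
contact_force: [-0.0, -0.1, -0.0]
opening: 0.0521
grip_force: 0.0
t: 24.05
tool_pos: [0.5675, 0.0023, 0.0125]
tool_rot: [-0.085, 3.139, -0.0]
contact_force: [-0.8, -0.8, 5.4]
opening: 0.0374
grip_force: 46.0
tool mm [0.1 0.2 0.5] xang deg -176.89 tilt 0.06
tool mm [  55.3  279.1 -137.7] xang deg -176.89 tilt 0.06
```

```bash
python3 -m handwheel '[{"tx":0,"ty":0,"tz":-5,"roll":0},{"tx":0,"ty":0,"tz":-10,"roll":0},{"tx":0,"ty":0,"tz":-20,"roll":0},{"tx":0,"ty":0,"tz":-20,"roll":0},{"tx":0,"ty":0,"tz":-25,"roll":0},{"tx":0,"ty":0,"tz":-25,"roll":0},{"tx":0,"ty":0,"tz":-20,"roll":0},{"tx":0,"ty":0,"tz":-12,"roll":0},{"tx":0,"ty":0,"tz":0,"roll":0},{"tx":0,"ty":0,"tz":0,"roll":0}]'
python3 - <<'E'
from h import *
def pan(p,P,name):
    b=(np.hypot(P[...,0]-.497,P[...,1]-.279)<.07)&(abs(P[...,2]-.06)<.005)
    b=cv2.morphologyEx(b.astype(np.uint8),cv2.MORPH_OPEN,np.ones((3,3)))>0
    q=(P[b][:,:2]*1000).astype(np.float32)
    print(name,"pan circle",cv2.minEnclosingCircle(q),rect(P[b][:,:2]))
    inr=b&(np.hypot(P[...,0]-.497,P[...,1]-.279)<.04); g=cv2.cvtColor(p,cv2.COLOR_RGB2GRAY)
    dk=inr&(g<np.median(g[inr])*.6); q=(P[dk][:,:2]*1000).astype(np.float32)
    if len(q)>20: print("ring",len(q),cv2.minEnclosingCircle(q),cv2.fitEllipse(q))
for n in("top","scene"):
    z=np.load(n+"0.npz"); pan(z["p"],cloud(n,z["p"],z["d"]),n)
z=np.load("w2.npz"); pan(z["p"],z["P"],"w2")
p,d,P=wristcloud(); cv2.imwrite("pics/w4.png",p[:,:,::-1])
print(ctrl.get_obs())
E
```

```text
t: 24.88
tool_pos: [0.5668, 0.0025, 0.1487]
tool_rot: [-0.085, 3.14, 0.0]
contact_force: [-0.0, -0.1, -2.6]
opening: 0.0378
grip_force: 45.6
top pan circle ((498.0853576660156, 280.3277893066406), 56.50117111206055) [497.3 279.4 110.6 110.7  64.8]
scene pan circle ((500.66693115234375, 279.8760070800781), 57.21881866455078) [501.6 280.5 110.2 111.    2.7]
w2 pan circle ((499.13800048828125, 281.4669189453125), 56.60186767578125) [500.7 276.3 111.4 101.2  19.8]
ring 365 ((500.1482849121094, 282.1650695800781), 28.37602996826172) ((499.4117126464844, 282.33233642578125), (51.696041107177734, 52.13337326049805), 166.91688537597656)
{'t': 24.9333, 'q': array([-1.26960960e-01, -1.89531792e-02,  1.82890418e+00,  4.05656096e-05,
        1.33390264e+00, -1.75197546e+00]), 'dq': array([-0.00115009,  0.01884557,  0.01929897,  0.00068621,  0.00131604,
       -0.00118601]), 'effort': array([ 5.43608418e-03, -3.70789468e+01, -3.78963268e+01,  1.70820524e-03,
       -3.99576710e-02,  1.88490439e-06]), 'tool_pos': array([0.56603872, 0.00255972, 0.1473739 ]), 'tool_rot': array([ 8.50798644e-02, -3.13821135e+00, -6.05786261e-04]), 'contact_force': array([ 0.56490837, -0.39431117, -2.20578066]), 'wrist_torque': array([-0.00738788, -0.07429952, -0.00559357]), 'grip_force': 45.59525625722017, 'opening': 0.03803268440078324}
```

View pics/w4.png

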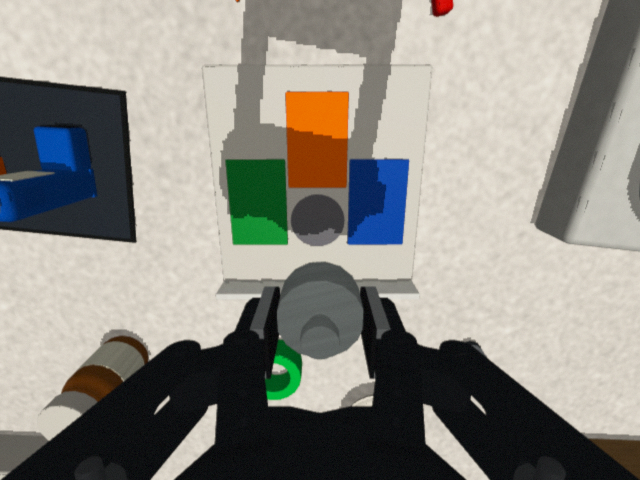

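The weight is held, upright between the fingers at (320,310), and its empty spot is at (318,220). I check its offset in the hand.

Run:
```python
from h import *
p,d,P=wristcloud(); o=ctrl.get_obs(); print(o["tool_pos"])
b=np.hypot(P[...,0]-.566,P[...,1]-.002)<.03
v,u=np.mgrid[:480,:640]
b=(abs(u-320)<47)&(v>255)&(v<360)
z=P[...,2]; print(np.nanpercentile(z[b],[5,50,95]))
top=np.nanmax(z[b&(abs(u-320)<17)&(v>315)&(v<338)]); print(top)
for a,c in((top-.004,top+.002),(top-.019,top-.013)):
    m=b&(z>a)&(z<c); print(m.sum(),rect(P[m][:,:2]),np.median(P[m],0).round(4))
delta(.4995,.2815,.147)
```

```text
[0.56565405 0.00258483 0.14664513]
[0.0016842  0.16279894 0.17868981]
0.18055842014194468
1139 [566.5   8.9  16.1  27.    1.7] [0.5662 0.0032 0.1786]
4209 [566.1   3.   38.5  39.7   0.8] [0.5613 0.0028 0.1634]
tool mm [ 51.  282.1   0. ] xang deg -176.9 tilt 0.21
```

```bash
python3 -m handwheel '[{"tx":0,"ty":10,"tz":0,"roll":0},{"tx":4,"ty":20,"tz":0,"roll":0},{"tx":6,"ty":28,"tz":0,"roll":0},{"tx":6,"ty":28,"tz":0,"roll":0},{"tx":6,"ty":28,"tz":0,"roll":0},{"tx":6,"ty":28,"tz":0,"roll":0},{"tx":6,"ty":28,"tz":0,"roll":0},{"tx":6,"ty":28,"tz":0,"roll":0},{"tx":6,"ty":28,"tz":0,"roll":0},{"tx":5,"ty":28,"tz":0,"roll":0},{"tx":0,"ty":18,"tz":0,"roll":0},{"tx":0,"ty":10,"tz":0,"roll":0}]'
python3 -m handwheel '[{"tx":0,"ty":0,"tz":0,"roll":0},{"tx":0,"ty":0,"tz":0,"roll":0},{"tx":0,"ty":0,"tz":15,"roll":0},{"tx":0,"ty":0,"tz":20,"roll":0},{"tx":0,"ty":0,"tz":20,"roll":0},{"tx":0,"ty":0,"tz":10,"roll":0},{"tx":0,"ty":0,"tz":5,"roll":0},{"tx":0,"ty":0,"tz":0,"roll":0},{"tx":0,"ty":0,"tz":0,"roll":0},{"tx":0,"ty":0,"tz":0,"roll":0}]'
python3 - <<'E'
from h import *
p,d,P=wristcloud(); cv2.imwrite("pics/w5.png",p[:,:,::-1])
delta(.4995,.2815,.0665)
v,u=np.mgrid[:480,:640]
b=(np.hypot(P[...,0]-.4995,P[...,1]-.2815)<.06)&(abs(P[...,2]-.06)<.006)
q=(P[b][:,:2]*1000).astype(np.float32)
print(cv2.minEnclosingCircle(q), np.median(P[b],0))
E
```

```text
t: 25.98
tool_pos: [0.499, 0.2836, 0.1472]
tool_rot: [0.089, -3.138, 0.0]
contact_force: [0.4, -1.0, -1.6]
opening: 0.0376
grip_force: 45.7
t: 26.82
tool_pos: [0.5019, 0.2814, 0.0804]
tool_rot: [-0.084, 3.138, 0.001]
contact_force: [-0.8, -0.0, -2.2]
opening: 0.038
grip_force: 45.7
tool mm [ 2.4  0.1 13.9] xang deg -176.91 tilt 0.15
((499.17694091796875, 281.9353942871094), 56.053138732910156) [0.47846157 0.28022189 0.0608778 ]
```

View pics/w5.png

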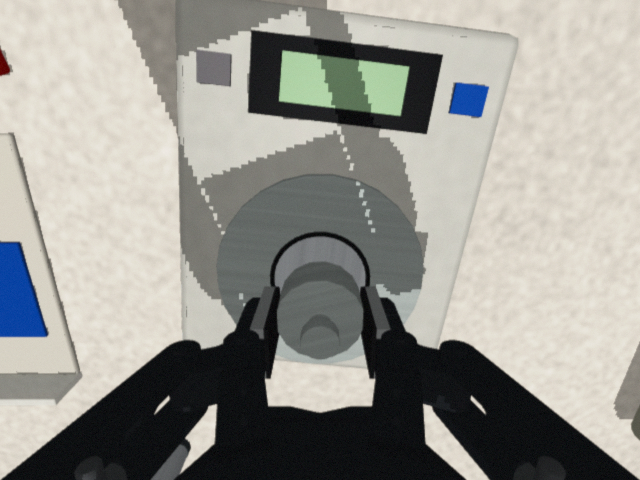

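The weight is over the ring (ring arc at (320,240), weight at (320,310)). The pan fit is centred at (499.2,281.9), so I lower it now.

```bash
python3 -m handwheel '[{"tx":2.5,"ty":0,"tz":5,"roll":0},{"tx":0,"ty":0,"tz":4,"roll":0},{"tx":0,"ty":0,"tz":2,"roll":0},{"tx":0,"ty":0,"tz":1,"roll":0},{"tx":0,"ty":0,"tz":0,"roll":0},{"tx":0,"ty":0,"tz":0,"roll":0}]'
python3 -m handwheel '[{"tx":0,"ty":0,"tz":1,"roll":0},{"tx":0,"ty":0,"tz":0,"roll":0},{"tx":0,"ty":0,"tz":0,"roll":0},{"tx":0,"ty":0,"tz":0,"roll":0}]'
```

```text
t: 27.37
tool_pos: [0.498, 0.2812, 0.0674]
tool_rot: [0.085, -3.14, 0.001]
contact_force: [-4.6, -1.7, 5.6]
opening: 0.0383
grip_force: 46.4
t: 27.7
tool_pos: [0.4981, 0.2812, 0.0674]
tool_rot: [0.085, -3.139, 0.001]
contact_force: [-7.4, -2.8, 12.0]
opening: 0.0381
grip_force: 47.0
```

Contact is made at 12 N, so I release, rise and look.

```bash
python3 -m handwheel '[{"tx":0,"ty":0,"tz":-1,"roll":0},{"tx":0,"ty":0,"tz":0,"roll":0},{"tx":0,"ty":0,"tz":0,"roll":0}]'
python3 -m handwheel '[{"tx":0,"ty":0,"tz":0,"roll":0},{"tx":0,"ty":0,"tz":0,"roll":0},{"tx":0,"ty":0,"tz":0,"roll":0},{"tx":0,"ty":0,"tz":0,"roll":0},{"tx":0,"ty":0,"tz":0,"roll":0},{"tx":0,"ty":0,"tz":-10,"roll":0},{"tx":0,"ty":0,"tz":-20,"roll":0},{"tx":0,"ty":0,"tz":-30,"roll":0},{"tx":0,"ty":0,"tz":-30,"roll":0},{"tx":0,"ty":0,"tz":-10,"roll":0},{"tx":0,"ty":0,"tz":0,"roll":0},{"tx":0,"ty":0,"tz":0,"roll":0}]' 58
python3 - <<'E'
from h import *
p,d,P=wristcloud(); cv2.imwrite("pics/w6.png",p[:,:,::-1]); print(ctrl.get_obs()["tool_pos"])
b=(np.hypot(P[...,0]-.4995,P[...,1]-.2815)<.07)
q=(P[b&(abs(P[...,2]-.06)<.005)][:,:2]*1000).astype(np.float32); print("pan",cv2.minEnclosingCircle(q))
for zr in((.092,.103),(.077,.088)):
    for c in comp(b&(P[...,2]>zr[0])&(P[...,2]<zr[1]),P): print(zr,c[0],c[1],rect(c[2][:,:2]),np.median(c[2][:,2]).round(4))
delta(.542,-.2077)
E
```

```text
t: 27.95
tool_pos: [0.4986, 0.2813, 0.0674]
tool_rot: [-0.085, 3.14, 0.001]
contact_force: [-2.7, -1.0, 4.9]
opening: 0.0379
grip_force: 46.4
t: 28.95
tool_pos: [0.4985, 0.2812, 0.1673]
tool_rot: [-0.085, 3.139, 0.001]
contact_force: [0.6, -0.9, -0.4]
opening: 0.058
grip_force: 0.0
[0.4975977  0.28083046 0.16559535]
pan ((498.9018249511719, 281.9153137207031), 56.00251388549805)
(0.092, 0.103) [320. 250.] 441 [499.2 282.2  15.5  15.5  51.3] 0.0986
(0.077, 0.088) [320. 240.] 1797 [499.2 282.1  39.1  39.1  52.6] 0.0833
tool mm [-1.790e+01 -4.902e+02  3.000e-01] xang deg -176.89 tilt 0.1
```

View pics/w6.png

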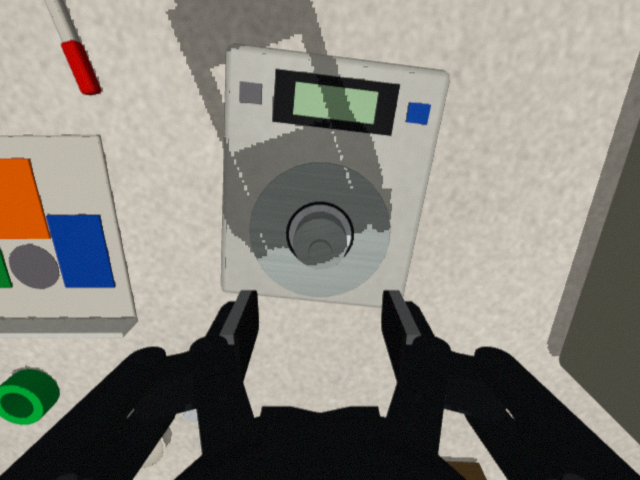

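The weight stands in the ring at (320,235), 0.3 mm off the pan centre. I return to the mat and measure the inhalers there.

```bash
python3 -m handwheel '[{"tx":-1,"ty":-15,"tz":0,"roll":0},{"tx":-1,"ty":-30,"tz":0,"roll":0},{"tx":-1,"ty":-32,"tz":0,"roll":0},{"tx":-1,"ty":-32,"tz":0,"roll":0},{"tx":-1,"ty":-32,"tz":0,"roll":0},{"tx":-1,"ty":-32,"tz":0,"roll":0},{"tx":-1,"ty":-32,"tz":0,"roll":0},{"tx":-1,"ty":-32,"tz":0,"roll":0},{"tx":-1,"ty":-32,"tz":0,"roll":0},{"tx":-1,"ty":-32,"tz":0,"roll":0},{"tx":-1,"ty":-32,"tz":0,"roll":0},{"tx":-1,"ty":-32,"tz":0,"roll":0}]'
python3 -m handwheel '[{"tx":-1,"ty":-32,"tz":0,"roll":0},{"tx":-1,"ty":-32,"tz":0,"roll":0},{"tx":-1,"ty":-32,"tz":0,"roll":0},{"tx":-1,"ty":-20,"tz":0,"roll":0},{"tx":-2,"ty":-9,"tz":0,"roll":0},{"tx":0,"ty":0,"tz":0,"roll":0},{"tx":0,"ty":0,"tz":0,"roll":0},{"tx":0,"ty":0,"tz":0,"roll":0},{"tx":0,"ty":0,"tz":0,"roll":0}]'
python3 - <<'E'
from h import *
p,d,P=wristcloud(); cv2.imwrite("pics/w7.png",p[:,:,::-1]); print(ctrl.get_obs()["tool_pos"])
for c in comp((P[...,2]>.103)&(P[...,2]<.112)&(P[...,1]<-.15)&(P[...,1]>-.4)&(P[...,0]<.58)&(P[...,0]>.5),P): print("can",c[0],c[1],rect(c[2][:,:2]),np.median(c[2][:,2]).round(4))
delta(.543,-.2077,.0505)
E
```

```text
t: 30.0
tool_pos: [0.5284, -0.0839, 0.1639]
tool_rot: [0.085, -3.136, -0.002]
contact_force: [0.3, 0.3, 0.2]
opening: 0.058
grip_force: 0.0
t: 30.75
tool_pos: [0.5426, -0.2057, 0.1663]
tool_rot: [0.088, -3.14, -0.001]
contact_force: [0.0, 0.4, 1.3]
opening: 0.0579
grip_force: 0.0
[ 0.54276133 -0.20582923  0.16657662]
can [ 84. 229.] 967 [ 533.  -356.4   21.3   22.    74.8] 0.1074
can [202. 242.] 879 [ 537.6 -281.1   20.7   20.9   79.5] 0.1075
can [317. 255.] 823 [ 542.4 -206.7   21.3   20.8   45.8] 0.1076
tool mm [ -0.2  -1.9 116.1] xang deg -176.8 tilt 0.03
```

View pics/w7.png

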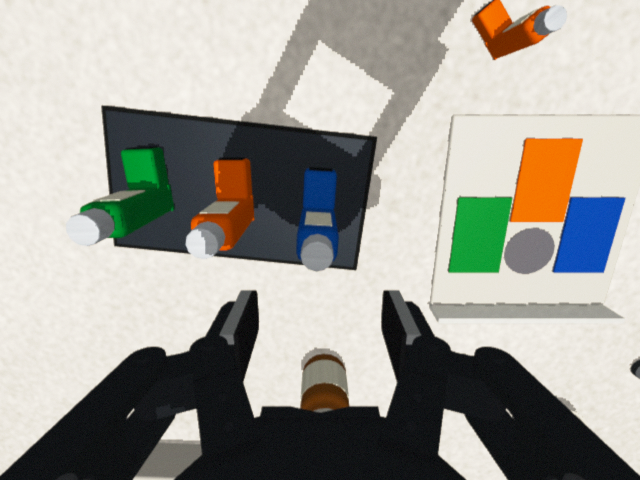

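All three stand upright on the mat: canisters at (90,227), (205,241) and (317,252), with the empty pads at (480,235), (545,180) and (603,235). Blue goes back first.

```bash
python3 -m handwheel '[{"tx":0,"ty":-1,"tz":20,"roll":0},{"tx":0,"ty":0,"tz":25,"roll":0},{"tx":0,"ty":0,"tz":25,"roll":0},{"tx":0,"ty":0,"tz":20,"roll":0},{"tx":0,"ty":0,"tz":15,"roll":0},{"tx":0,"ty":0,"tz":8,"roll":0},{"tx":0,"ty":0,"tz":3,"roll":0},{"tx":0,"ty":0,"tz":0,"roll":0},{"tx":0,"ty":0,"tz":0,"roll":0}]'
python3 -m handwheel '[{"tx":0,"ty":0,"tz":0,"roll":0},{"tx":0,"ty":0,"tz":0,"roll":0},{"tx":0,"ty":0,"tz":0,"roll":0},{"tx":0,"ty":0,"tz":0,"roll":0},{"tx":0,"ty":0,"tz":0,"roll":0},{"tx":0,"ty":0,"tz":0,"roll":0},{"tx":0,"ty":0,"tz":0,"roll":0},{"tx":0,"ty":0,"tz":0,"roll":0}]' 20 25
python3 -m handwheel '[{"tx":0,"ty":0,"tz":-10,"roll":0},{"tx":0,"ty":0,"tz":-20,"roll":0},{"tx":0,"ty":0,"tz":-20,"roll":0},{"tx":0,"ty":0,"tz":-20,"roll":0},{"tx":0,"ty":0,"tz":-16,"roll":0},{"tx":0,"ty":0,"tz":0,"roll":0}]'
python3 -m handwheel '[{"tx":0,"ty":10,"tz":0,"roll":0},{"tx":-3,"ty":20,"tz":0,"roll":0},{"tx":-4,"ty":26,"tz":0,"roll":0},{"tx":-4,"ty":26,"tz":0,"roll":0},{"tx":-4,"ty":26,"tz":0,"roll":0},{"tx":-4,"ty":26,"tz":0,"roll":0},{"tx":-4,"ty":26,"tz":0,"roll":0},{"tx":-4,"ty":26,"tz":0,"roll":0},{"tx":-4,"ty":26,"tz":0,"roll":0},{"tx":-4,"ty":26,"tz":0,"roll":0},{"tx":0,"ty":13,"tz":0,"roll":0},{"tx":0,"ty":7,"tz":0,"roll":0}]'
python3 -m handwheel '[{"tx":0,"ty":0,"tz":0,"roll":0},{"tx":0,"ty":0,"tz":0,"roll":0},{"tx":0,"ty":0,"tz":15,"roll":0},{"tx":0,"ty":0,"tz":20,"roll":0},{"tx":0,"ty":0,"tz":20,"roll":0},{"tx":0,"ty":0,"tz":12,"roll":0},{"tx":0,"ty":0,"tz":6,"roll":0},{"tx":0,"ty":0,"tz":0,"roll":0},{"tx":0,"ty":0,"tz":0,"roll":0},{"tx":0,"ty":0,"tz":0,"roll":0}]'
python3 -c "
from h import *
delta(.5632,.0531,.0555)"
```

```text
t: 31.55
tool_pos: [0.5437, -0.2083, 0.052]
tool_rot: [-0.086, 3.139, -0.001]
contact_force: [0.6, -0.2, 0.7]
opening: 0.0577
grip_force: 0.0
t: 32.22
tool_pos: [0.5437, -0.2086, 0.0521]
tool_rot: [-0.085, 3.139, -0.001]
contact_force: [-0.6, 1.7, 6.7]
opening: 0.0302
grip_force: 29.0
t: 32.72
tool_pos: [0.5448, -0.2093, 0.1412]
tool_rot: [-0.085, 3.135, -0.006]
contact_force: [0.0, -0.8, 0.7]
opening: 0.03
grip_force: 28.6
t: 33.72
tool_pos: [0.5622, 0.0534, 0.1348]
tool_rot: [0.089, -3.137, -0.001]
contact_force: [0.6, -0.3, -1.2]
opening: 0.0304
grip_force: 28.6
t: 34.55
tool_pos: [0.5649, 0.051, 0.0652]
tool_rot: [-0.084, 3.138, -0.0]
contact_force: [-0.5, -0.5, -0.7]
opening: 0.0298
grip_force: 28.6
tool mm [1.6 2.2 9.7] xang deg -176.92 tilt 0.13
```

```bash
python3 -m handwheel '[{"tx":0.4,"ty":2,"tz":4,"roll":0},{"tx":0,"ty":0,"tz":2,"roll":0},{"tx":0,"ty":0,"tz":1.5,"roll":0},{"tx":0,"ty":0,"tz":0,"roll":0},{"tx":0,"ty":0,"tz":0,"roll":0}]'
python3 -m handwheel '[{"tx":0,"ty":0,"tz":0,"roll":0},{"tx":0,"ty":0,"tz":0,"roll":0},{"tx":0,"ty":0,"tz":0,"roll":0},{"tx":0,"ty":0,"tz":0,"roll":0},{"tx":0,"ty":0,"tz":0,"roll":0},{"tx":0,"ty":0,"tz":-10,"roll":0},{"tx":0,"ty":0,"tz":-20,"roll":0},{"tx":0,"ty":0,"tz":-30,"roll":0},{"tx":0,"ty":0,"tz":-30,"roll":0},{"tx":0,"ty":0,"tz":-5,"roll":0}]' 55
python3 -m handwheel '[{"tx":4,"ty":-17,"tz":0,"roll":0},{"tx":4,"ty":-32,"tz":0,"roll":0},{"tx":4,"ty":-32,"tz":0,"roll":0},{"tx":4,"ty":-32,"tz":0,"roll":0},{"tx":4,"ty":-32,"tz":0,"roll":0},{"tx":4,"ty":-32,"tz":0,"roll":0},{"tx":4,"ty":-32,"tz":0,"roll":0},{"tx":4,"ty":-32,"tz":0,"roll":0},{"tx":4,"ty":-32,"tz":0,"roll":0},{"tx":4,"ty":-32,"tz":0,"roll":0},{"tx":4,"ty":-17,"tz":0,"roll":0},{"tx":0,"ty":-10,"tz":0,"roll":0}]'
python3 -m handwheel '[{"tx":0,"ty":0,"tz":0,"roll":0},{"tx":0,"ty":0,"tz":0,"roll":0},{"tx":0,"ty":0,"tz":0,"roll":0},{"tx":0,"ty":0,"tz":0,"roll":0}]'
python3 -c "
from h import *
delta(.5376,-.2811,.0505)"
```

```text
t: 34.97
tool_pos: [0.5638, 0.0535, 0.0571]
tool_rot: [-0.085, 3.139, 0.0]
contact_force: [-1.0, 0.3, 3.5]
opening: 0.0299
grip_force: 28.9
t: 35.8
tool_pos: [0.5668, 0.0532, 0.1586]
tool_rot: [-0.085, 3.13, -0.001]
contact_force: [0.8, 0.3, 0.8]
opening: 0.0551
grip_force: 0.0
t: 36.8
tool_pos: [0.5367, -0.283, 0.1516]
tool_rot: [0.081, -3.14, 0.001]
contact_force: [-0.6, 0.9, -0.6]
opening: 0.0549
grip_force: 0.0
t: 37.13
tool_pos: [0.5376, -0.2792, 0.1513]
tool_rot: [0.088, -3.14, -0.001]
contact_force: [0.8, 0.8, 0.0]
opening: 0.0553
grip_force: 0.0
tool mm [ 1.000e-01 -1.900e+00  1.008e+02] xang deg -176.8 tilt 0.03
```

```bash
python3 -m handwheel '[{"tx":0,"ty":-1.5,"tz":20,"roll":0},{"tx":0,"ty":0,"tz":20,"roll":0},{"tx":0,"ty":0,"tz":20,"roll":0},{"tx":0,"ty":0,"tz":20,"roll":0},{"tx":0,"ty":0,"tz":12,"roll":0},{"tx":0,"ty":0,"tz":6,"roll":0},{"tx":0,"ty":0,"tz":2,"roll":0},{"tx":0,"ty":0,"tz":0,"roll":0},{"tx":0,"ty":0,"tz":0,"roll":0}]'
python3 -m handwheel '[{"tx":0,"ty":0,"tz":0,"roll":0},{"tx":0,"ty":0,"tz":0,"roll":0},{"tx":0,"ty":0,"tz":0,"roll":0},{"tx":0,"ty":0,"tz":0,"roll":0},{"tx":0,"ty":0,"tz":0,"roll":0},{"tx":0,"ty":0,"tz":0,"roll":0},{"tx":0,"ty":0,"tz":0,"roll":0},{"tx":0,"ty":0,"tz":0,"roll":0}]' 20 25
python3 -m handwheel '[{"tx":0,"ty":0,"tz":-10,"roll":0},{"tx":0,"ty":0,"tz":-20,"roll":0},{"tx":0,"ty":0,"tz":-20,"roll":0},{"tx":0,"ty":0,"tz":-20,"roll":0},{"tx":0,"ty":0,"tz":-16,"roll":0},{"tx":0,"ty":0,"tz":0,"roll":0}]'
python3 -m handwheel '[{"tx":0,"ty":10,"tz":0,"roll":0},{"tx":0,"ty":20,"tz":0,"roll":0},{"tx":1,"ty":28,"tz":0,"roll":0},{"tx":1,"ty":28,"tz":0,"roll":0},{"tx":1,"ty":28,"tz":0,"roll":0},{"tx":1,"ty":28,"tz":0,"roll":0},{"tx":1,"ty":28,"tz":0,"roll":0},{"tx":1,"ty":28,"tz":0,"roll":0},{"tx":1,"ty":28,"tz":0,"roll":0},{"tx":1,"ty":28,"tz":0,"roll":0},{"tx":0,"ty":17,"tz":0,"roll":0},{"tx":0,"ty":10,"tz":0,"roll":0}]'
python3 -m handwheel '[{"tx":0,"ty":0,"tz":0,"roll":0},{"tx":0,"ty":0,"tz":0,"roll":0},{"tx":0,"ty":0,"tz":15,"roll":0},{"tx":0,"ty":0,"tz":20,"roll":0},{"tx":0,"ty":0,"tz":20,"roll":0},{"tx":0,"ty":0,"tz":12,"roll":0},{"tx":0,"ty":0,"tz":6,"roll":0},{"tx":0,"ty":0,"tz":0,"roll":0},{"tx":0,"ty":0,"tz":0,"roll":0},{"tx":0,"ty":0,"tz":0,"roll":0}]'
python3 -c "
from h import *
delta(.5143,-.0016,.057)"
```

```text
t: 37.88
tool_pos: [0.5383, -0.2825, 0.0526]
tool_rot: [-0.085, 3.139, -0.002]
contact_force: [-0.4, -1.1, 0.2]
opening: 0.0552
grip_force: 0.0
t: 38.55
tool_pos: [0.5382, -0.2826, 0.0526]
tool_rot: [-0.085, 3.139, -0.002]
contact_force: [-0.5, 1.0, 6.5]
opening: 0.0298
grip_force: 26.6
t: 39.05
tool_pos: [0.5393, -0.2834, 0.1418]
tool_rot: [-0.085, 3.135, -0.007]
contact_force: [1.2, 0.1, -0.6]
opening: 0.0295
grip_force: 25.9
t: 40.05
tool_pos: [0.5122, 0.0007, 0.1349]
tool_rot: [0.089, -3.136, -0.002]
contact_force: [0.1, 0.8, -0.7]
opening: 0.0296
grip_force: 25.8
t: 40.88
tool_pos: [0.5153, -0.0023, 0.0656]
tool_rot: [-0.085, 3.138, -0.001]
contact_force: [0.2, 0.7, -0.6]
opening: 0.0296
grip_force: 25.8
tool mm [1.  0.8 8.6] xang deg -176.92 tilt 0.13
```

```bash
python3 -m handwheel '[{"tx":0.5,"ty":0.8,"tz":4,"roll":0},{"tx":0,"ty":0,"tz":2,"roll":0},{"tx":0,"ty":0,"tz":1.5,"roll":0},{"tx":0,"ty":0,"tz":0,"roll":0},{"tx":0,"ty":0,"tz":0,"roll":0}]'
python3 -m handwheel '[{"tx":0,"ty":0,"tz":0,"roll":0},{"tx":0,"ty":0,"tz":0,"roll":0},{"tx":0,"ty":0,"tz":0,"roll":0},{"tx":0,"ty":0,"tz":0,"roll":0},{"tx":0,"ty":0,"tz":0,"roll":0},{"tx":0,"ty":0,"tz":-10,"roll":0},{"tx":0,"ty":0,"tz":-20,"roll":0},{"tx":0,"ty":0,"tz":-30,"roll":0},{"tx":0,"ty":0,"tz":-30,"roll":0},{"tx":0,"ty":0,"tz":-5,"roll":0}]' 55
python3 -m handwheel '[{"tx":0.5,"ty":-20,"tz":0,"roll":0},{"tx":0.5,"ty":-34,"tz":0,"roll":0},{"tx":0.5,"ty":-34,"tz":0,"roll":0},{"tx":0,"ty":-34,"tz":0,"roll":0},{"tx":0,"ty":-34,"tz":0,"roll":0},{"tx":0,"ty":-34,"tz":0,"roll":0},{"tx":0,"ty":-34,"tz":0,"roll":0},{"tx":0,"ty":-34,"tz":0,"roll":0},{"tx":0,"ty":-34,"tz":0,"roll":0},{"tx":0,"ty":-34,"tz":0,"roll":0},{"tx":0,"ty":-20,"tz":0,"roll":0},{"tx":0,"ty":-10,"tz":0,"roll":0}]'
python3 -m handwheel '[{"tx":0,"ty":0,"tz":0,"roll":0},{"tx":0,"ty":0,"tz":0,"roll":0},{"tx":0,"ty":0,"tz":0,"roll":0},{"tx":0,"ty":0,"tz":0,"roll":0}]'
python3 -c "
from h import *
delta(.533,-.3566,.0505)"
```

```text
t: 41.3
tool_pos: [0.5142, -0.0011, 0.0576]
tool_rot: [-0.085, 3.139, -0.0]
contact_force: [-0.9, 0.9, 3.2]
opening: 0.0297
grip_force: 26.3
t: 42.13
tool_pos: [0.5171, -0.0016, 0.1588]
tool_rot: [-0.085, 3.13, -0.003]
contact_force: [1.7, -0.1, 0.8]
opening: 0.055
grip_force: 0.0
t: 43.13
tool_pos: [0.5312, -0.3595, 0.152]
tool_rot: [-0.081, 3.14, -0.001]
contact_force: [-0.4, -0.5, 0.5]
opening: 0.0553
grip_force: 0.0
t: 43.47
tool_pos: [0.5316, -0.3552, 0.1517]
tool_rot: [0.088, -3.14, -0.001]
contact_force: [0.2, 0.5, 0.8]
opening: 0.055
grip_force: 0.0
tool mm [ -1.3  -1.6 101.2] xang deg -176.8 tilt 0.03
```

```bash
python3 -m handwheel '[{"tx":-1.3,"ty":-1.3,"tz":20,"roll":0},{"tx":0,"ty":0,"tz":20,"roll":0},{"tx":0,"ty":0,"tz":20,"roll":0},{"tx":0,"ty":0,"tz":20,"roll":0},{"tx":0,"ty":0,"tz":12,"roll":0},{"tx":0,"ty":0,"tz":6,"roll":0},{"tx":0,"ty":0,"tz":2,"roll":0},{"tx":0,"ty":0,"tz":0,"roll":0},{"tx":0,"ty":0,"tz":0,"roll":0}]'
python3 -m handwheel '[{"tx":0,"ty":0,"tz":0,"roll":0},{"tx":0,"ty":0,"tz":0,"roll":0},{"tx":0,"ty":0,"tz":0,"roll":0},{"tx":0,"ty":0,"tz":0,"roll":0},{"tx":0,"ty":0,"tz":0,"roll":0},{"tx":0,"ty":0,"tz":0,"roll":0},{"tx":0,"ty":0,"tz":0,"roll":0},{"tx":0,"ty":0,"tz":0,"roll":0}]' 20 25
python3 -m handwheel '[{"tx":0,"ty":0,"tz":-10,"roll":0},{"tx":0,"ty":0,"tz":-20,"roll":0},{"tx":0,"ty":0,"tz":-20,"roll":0},{"tx":0,"ty":0,"tz":-20,"roll":0},{"tx":0,"ty":0,"tz":-16,"roll":0},{"tx":0,"ty":0,"tz":0,"roll":0}]'
python3 -m handwheel '[{"tx":-1,"ty":10,"tz":0,"roll":0},{"tx":-4,"ty":20,"tz":0,"roll":0},{"tx":-6,"ty":31,"tz":0,"roll":0},{"tx":-6,"ty":31,"tz":0,"roll":0},{"tx":-6,"ty":31,"tz":0,"roll":0},{"tx":-6,"ty":31,"tz":0,"roll":0},{"tx":-6,"ty":31,"tz":0,"roll":0},{"tx":-6,"ty":31,"tz":0,"roll":0},{"tx":-6,"ty":31,"tz":0,"roll":0},{"tx":-6,"ty":31,"tz":0,"roll":0},{"tx":0,"ty":16,"tz":0,"roll":0},{"tx":0,"ty":10,"tz":0,"roll":0}]'
python3 -m handwheel '[{"tx":0,"ty":0,"tz":0,"roll":0},{"tx":0,"ty":0,"tz":0,"roll":0},{"tx":0,"ty":0,"tz":15,"roll":0},{"tx":0,"ty":0,"tz":20,"roll":0},{"tx":0,"ty":0,"tz":20,"roll":0},{"tx":0,"ty":0,"tz":12,"roll":0},{"tx":0,"ty":0,"tz":6,"roll":0},{"tx":0,"ty":0,"tz":0,"roll":0},{"tx":0,"ty":0,"tz":0,"roll":0},{"tx":0,"ty":0,"tz":0,"roll":0}]'
python3 -c "
from h import *
delta(.569,-.0505,.057)"
```

```text
t: 44.22
tool_pos: [0.5337, -0.3584, 0.0533]
tool_rot: [-0.085, 3.139, -0.002]
contact_force: [-0.1, -0.2, -0.2]
opening: 0.0548
grip_force: 0.0
t: 44.88
tool_pos: [0.5335, -0.3586, 0.0532]
tool_rot: [-0.085, 3.139, -0.002]
contact_force: [0.2, 0.2, 5.1]
opening: 0.0297
grip_force: 27.4
t: 45.38
tool_pos: [0.5346, -0.3594, 0.1424]
tool_rot: [-0.085, 3.135, -0.007]
contact_force: [1.4, -0.3, 0.0]
opening: 0.0299
grip_force: 26.8
t: 46.38
tool_pos: [0.5675, -0.0485, 0.1353]
tool_rot: [0.089, -3.136, -0.002]
contact_force: [-0.2, -0.4, -0.6]
opening: 0.0298
grip_force: 26.8
t: 47.22
tool_pos: [0.5703, -0.052, 0.0661]
tool_rot: [-0.085, 3.138, -0.001]
contact_force: [0.1, -0.9, -0.4]
opening: 0.03
grip_force: 26.8
tool mm [1.2 1.6 9.1] xang deg -176.91 tilt 0.13
```

```bash
python3 -m handwheel '[{"tx":0.7,"ty":1.5,"tz":4,"roll":0},{"tx":0,"ty":0,"tz":2,"roll":0},{"tx":0,"ty":0,"tz":1.5,"roll":0},{"tx":0,"ty":0,"tz":0,"roll":0},{"tx":0,"ty":0,"tz":0,"roll":0}]'
python3 -m handwheel '[{"tx":0,"ty":0,"tz":0,"roll":0},{"tx":0,"ty":0,"tz":0,"roll":0},{"tx":0,"ty":0,"tz":0,"roll":0},{"tx":0,"ty":0,"tz":0,"roll":0},{"tx":0,"ty":0,"tz":0,"roll":0},{"tx":0,"ty":0,"tz":-10,"roll":0},{"tx":0,"ty":0,"tz":-20,"roll":0},{"tx":0,"ty":0,"tz":-30,"roll":0},{"tx":0,"ty":0,"tz":-30,"roll":0},{"tx":0,"ty":0,"tz":-20,"roll":0}]' 55
python3 -m handwheel '[{"tx":7,"ty":10,"tz":-20,"roll":0},{"tx":7,"ty":10,"tz":-20,"roll":0},{"tx":7,"ty":10,"tz":-20,"roll":0},{"tx":7,"ty":10,"tz":-20,"roll":0},{"tx":7,"ty":10,"tz":-10,"roll":0},{"tx":0,"ty":0,"tz":0,"roll":0},{"tx":0,"ty":0,"tz":0,"roll":0},{"tx":0,"ty":0,"tz":0,"roll":0},{"tx":0,"ty":0,"tz":0,"roll":0}]'
python3 w.py w8
python3 - <<'E'
from h import *
z=np.load("w8.npz"); P=z["P"]
for c in comp((abs(P[...,2]-.083)<.005)&(np.hypot(P[...,0]-.499,P[...,1]-.282)<.05),P): print("weight disc",rect(c[2][:,:2]))
E
```

```text
t: 47.63
tool_pos: [0.569, -0.05, 0.0582]
tool_rot: [-0.085, 3.139, -0.0]
contact_force: [-1.3, -0.4, 4.6]
opening: 0.0296
grip_force: 27.3
t: 48.47
tool_pos: [0.5697, -0.0503, 0.1714]
tool_rot: [-0.085, 3.136, -0.002]
contact_force: [0.8, -1.2, 0.5]
opening: 0.0552
grip_force: 0.0
t: 49.22
tool_pos: [0.5303, -0.0023, 0.2553]
tool_rot: [0.084, -3.137, -0.0]
contact_force: [-0.7, 0.3, 0.4]
opening: 0.0547
grip_force: 0.0
[ 0.53037789 -0.00235949  0.25542762]
table 0.00074414930803679
blue (0.004, 0.012) [358. 206.] 1009 [547.   52.2  75.2  49.5   3.1] 0.0088
blue (0.085, 0.1) [371. 244.] 337 [558.2  52.   22.   31.5  30.3] 0.0926
green (0.004, 0.012) [279. 206.] 954 [553.1 -51.3  73.8  48.9   3. ] 0.0086
green (0.085, 0.1) [273. 244.] 314 [563.8 -46.8  31.8  22.1  65.2] 0.0924
orange (0.004, 0.012) [318. 162.] 1229 [498.1  -2.5  74.9  50.2   3.2] 0.0087
orange (0.085, 0.1) [321. 193.] 353 [ 5.135e+02 -5.000e-01  2.490e+01  2.950e+01  3.000e+00] 0.0928
can [322. 203.] 477 [ 5.139e+02 -1.000e-01  2.100e+01  2.100e+01  4.680e+01] 0.1126
can [266. 257.] 415 [567.9 -49.1  20.7  21.2  29.4] 0.1123
can [377. 257.] 424 [562.8  54.1  20.7  21.2  70.1] 0.1125
weight disc [499.3 280.8  39.   39.3  78.3]
```

View pics/w8.png

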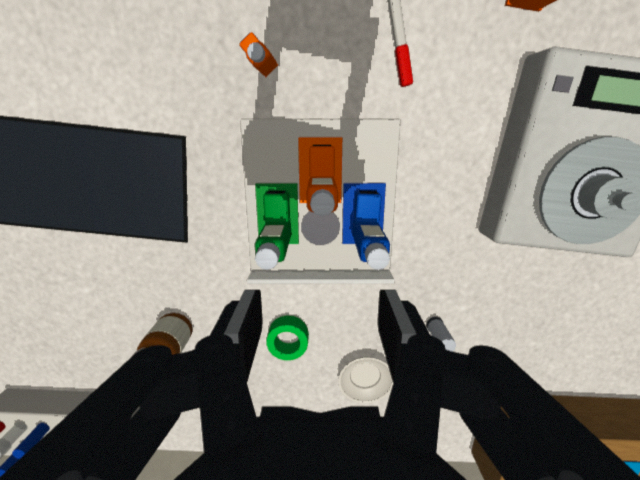

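Each inhaler is upright on its own pad within about 2 mm (canisters at (266,257), (322,203) and (377,257)), and the weight is in the ring at (605,193). I'm handing in.

```bash
python3 -c "
from station import ctrl
print(ctrl.finish_job())"
```

```text
the job is handed in; nothing more can be done
None
```

The job is handed in at about 49 s: the last camera check showed the weight upright in the ring, about 1 mm from the pan centre, and each inhaler upright and released on its own pad, within about 2 mm of centre.

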